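# Swap the listening room's battery packs

### The job

Before freeing any battery pack, pull the preamp's volume fader fully down to zero; then press the red catch of each lane to free its spent (red) pack, draw both out and stand them upright in the open wooden case, and slide every charged (green) pack there is, one or two, into a lane of its own until the catch clicks up behind it. Keep the fader at zero until the charged packs are fully home, then raise it to the yellow mark. Finish with the case's lid closed over the spent packs, and leave the other things on the table where they are.

Things in the scene. Friction and masses are not known exactly. Their poses are not given: they have to be found in the camera images.
- dock: Battery supply, fixed: black base 230 x 245 x 12 mm with two rail lanes, a at y = +50 mm, b at y = -50 mm. Origin: on the table, under the middle. Packs slide in along its +x (away from the robot). Each lane: open loading floor, 12 mm above the table, x = -110 to 0 mm, 8 mm high guides narrowing from 76 to 63 mm apart; then a rail with lips to x = 80. Silver housing 57 mm high from x = 85.
- lane_a (a point): Home of a pack's origin in lane a: on the lane floor, 12 mm above the table, dock x = +40, y = +50 mm. Within 6 mm and catch up = home (fin top 80 mm above table). Lips from 45 mm before (30 without their flare) to 40 mm past this point keep the foot plate down (50 mm open between). Set a pack down 100 mm before it, clear of lips and catch; lift one out when its centre is 90 mm or more before it.
- lane_b (a point): The same in lane b, at dock y = -50 mm. In both lanes an orange spring pusher at the far end pushes a freed pack 20 mm back out (in an empty lane it stands 20 mm out); it resists a pack over its last 20 mm with 3 rising to 5.5 N and stops it 4 mm past home. Sliding a pack in takes about 10 to 15 N in all.
- catch_a (a joint): Spring catch of lane a: 0 up, 0.008 m fully pressed (1.2 N to start, 3.6 N at the end; springs up by itself). Its steel tooth stands 6 mm above the lane floor just behind a home pack. A pack sliding in rides over its ramp, pressing it down; pushed 1 to 3 mm past home it clicks up, and the pack then rests back on it.
- catch_b (a joint): Spring catch of lane b, the same as catch_a.
- catch_a_pad (a point): Middle of the top of lane a's red catch pad (34 x 22 mm, on the outer +y side of the lane, 58 mm from its middle line; 30 mm above the table when up). Press it straight down 8 mm: the pack jumps 20 mm back, over the tooth, and stays free after the pad is let go.
- catch_b_pad (a point): Middle of the top of lane b's red catch pad (34 x 22 mm, on the outer -y side of the lane, 58 mm from its middle line; 30 mm above the table when up). Press it straight down 8 mm: the pack jumps 20 mm back, over the tooth, and stays free after the pad is let go.
- spent_1: Battery pack, spent, upright: black foot plate 80 x 60 x 8 mm (x, y, z), grey body 76 x 44 mm up to height 34 mm, on top a red grip fin 56 (x) x 22 (y) mm from 34 to 68 mm, pinched across its 22 mm. Same when turned half round. 0.2 to 0.35 kg. Origin: centre of underside; x along its length. Starts home in lane a (always present).
- spent_2: Battery pack, spent, upright: black foot plate 80 x 60 x 8 mm (x, y, z), grey body 76 x 44 mm up to height 34 mm, on top a red grip fin 56 (x) x 22 (y) mm from 34 to 68 mm, pinched across its 22 mm. Same when turned half round. 0.2 to 0.35 kg. Origin: centre of underside; x along its length. Starts home in lane b (always present).
- fresh_1: Battery pack, charged, upright: black foot plate 80 x 60 x 8 mm (x, y, z), grey body 76 x 44 mm up to height 34 mm, on top a green grip fin 56 (x) x 22 (y) mm from 34 to 68 mm, pinched across its 22 mm. Same when turned half round. 0.2 to 0.35 kg. Origin: centre of underside; x along its length. Starts on a fixed blue mat 3 mm thick; one or both are present.
- fresh_2: Battery pack, charged, upright: black foot plate 80 x 60 x 8 mm (x, y, z), grey body 76 x 44 mm up to height 34 mm, on top a green grip fin 56 (x) x 22 (y) mm from 34 to 68 mm, pinched across its 22 mm. Same when turned half round. 0.2 to 0.35 kg. Origin: centre of underside; x along its length. Starts on a fixed blue mat 3 mm thick; one or both are present.
- case: Wooden storage case, fixed, open on top, outside 150 (x) x 230 (y) x 84 mm, walls and floor 6 mm. Origin: centre of the underside; z up, hinge along its far (+x) upper edge. Holds two packs upright side by side, e.g. at y = +52 and -52 mm with the packs' long side along the case's x.
- lid (a joint): Angle of the case's dark wooden lid: 0 closed, about 1.6 to 1.8 at the start (upright, leaning away), 1.95 at most. A stiff hinge (0.22 N m): it stays wherever it is left and must be pushed all the way down.
- lid_hinge (a point): Middle of the lid's hinge line, 84.5 mm above the table. The lid is a panel 150 mm long from the hinge, 230 mm wide, 8 mm thick, 0.2 kg, with a brass tab standing out 12 mm at its free edge. At joint angle q its inner face runs from the hinge along (-cos q, 0, sin q) in the case's axes; its smooth outer face (far side when open) can be pushed to close it.
- fader (a joint): Volume fader: 0 fully down (zero, at the preamp's y = -50 mm, to the robot's right), 0.100 m fully up; grows along the preamp's +y; stays where it is left, friction about 1.5 N.
- fader_top (a point): Top centre of the black fader grip (28 mm in x, 20 mm in y, 40 mm tall), about 100 mm above the table, at the middle of the preamp's depth. Pinch it across its 20 mm (along y). The track housing 14 mm high lies under it.
- mark: Silver preamplifier (fixed, 85 (x) x 280 (y) x 45 mm) carries the fader, which runs along its y. The mark: pair of small yellow flags, look only, on the preamp's top on both sides of the fader track; the target. Origin: between them, on the preamp's top; axes as the preamp. The fader is on the mark when fader_top and the mark have the same y in the preamp's axes.
- mug: Bystander: blue mug, 80 mm across, 90 mm tall. Origin: centre of the underside.
- cleaner: Bystander: amber bottle of cleaning fluid, 52 mm across, 150 mm tall. Origin: centre of the underside.
- remote: Bystander: black remote control, 170 x 46 x 18 mm, long side along its x. Origin: centre of the underside.
- puck: Bystander: brass record weight, 76 mm across, 50 mm tall. Origin: centre of the underside.
- discs_1: Bystander: blue pile of disc cases, 125 x 142 x 60 mm. Origin: centre of the underside.
- discs_2: Bystander: white pile of disc cases, 125 x 142 x 40 mm. Origin: centre of the underside.
- brush: Bystander: record brush with a handle, 160 mm long along its x.
There are look-alikes about, which are no part of the job. Leave any purple look-alike of the fresh_2 alone.

How it is judged (in metres and radians):
On the way, in this order (a step that is already met when the one before it is completed fails the run):
1. the fader is fully down (within 4 mm of zero) while every spent pack is still home in its lane (value of joint fader below 0.004 m and horizontal distance between spent_1 and lane_a below 0.006 m and distance between spent_1 and lane_a below 0.008 m and horizontal distance between spent_2 and lane_b below 0.006 m and distance between spent_2 and lane_b below 0.008 m), for 0.2 s.
2. every charged pack is clicked home in a lane, with the fader still within 4 mm of zero (value of joint fader below 0.004 m and (((horizontal distance between fresh_1 and lane_a below 0.006 m and distance between fresh_1 and lane_a below 0.008 m) and value of joint catch_a below 0.0025 m) or ((horizontal distance between fresh_1 and lane_b below 0.006 m and distance between fresh_1 and lane_b below 0.008 m) and value of joint catch_b below 0.0025 m)) and (((horizontal distance between fresh_2 and lane_a below 0.006 m and distance between fresh_2 and lane_a below 0.008 m) and value of joint catch_a below 0.0025 m) or ((horizontal distance between fresh_2 and lane_b below 0.006 m and distance between fresh_2 and lane_b below 0.008 m) and value of joint catch_b below 0.0025 m))), for 0.2 s.
At the end, for the whole second after the job is handed in: Every charged pack present is within 6 mm of home in a lane whose catch is up (under 2.5 mm pressed), both spent packs stand upright on the floor of the case, the lid is closed (under 0.06 rad), the fader is within 6 mm of the yellow mark, and all packs are at rest ((((horizontal distance between fresh_1 and lane_a below 0.006 m and distance between fresh_1 and lane_a below 0.008 m) and value of joint catch_a below 0.0025 m) or ((horizontal distance between fresh_1 and lane_b below 0.006 m and distance between fresh_1 and lane_b below 0.008 m) and value of joint catch_b below 0.0025 m)) and (((horizontal distance between fresh_2 and lane_a below 0.006 m and distance between fresh_2 and lane_a below 0.008 m) and value of joint catch_a below 0.0025 m) or ((horizontal distance between fresh_2 and lane_b below 0.006 m and distance between fresh_2 and lane_b below 0.008 m) and value of joint catch_b below 0.0025 m)) and x of spent_1 in the frame of case between -0.05 and 0.05 m and y of spent_1 in the frame of case between -0.095 and 0.095 m and z of spent_1 in the frame of case between 0 and 0.014 m and angle between each of spent_1, spent_2's own z axis and vertical below 0.15 rad and x of spent_2 in the frame of case between -0.05 and 0.05 m and y of spent_2 in the frame of case between -0.095 and 0.095 m and z of spent_2 in the frame of case between 0 and 0.014 m and value of joint lid below 0.06 rad and y of fader_top in the frame of mark between -0.006 and 0.006 m and linear speed of each of fresh_1, fresh_2, spent_1, spent_2 below 0.02 m/s); the robot touches nothing.
It fails at once if a bystander (mug, bottle, remote, record weight, disc cases, brush) is moved more than 30 mm (distance of any of mug, cleaner, remote, puck, discs_1, discs_2, brush from where it was at the start of the episode above 0.03 m).
It fails at once if the fader is raised (over 12 mm) after a spent pack was freed while a charged pack is not yet in a lane (value of joint fader above 0.012 m and (horizontal distance between spent_1 and lane_a above 0.015 m or horizontal distance between spent_2 and lane_b above 0.015 m) and ((horizontal distance between fresh_1 and lane_a above 0.015 m and horizontal distance between fresh_1 and lane_b above 0.015 m) or (horizontal distance between fresh_2 and lane_a above 0.015 m and horizontal distance between fresh_2 and lane_b above 0.015 m))).
Of fresh_1, fresh_2 only 1 to 2 are there at a start; the rules pass over those that are not, and their reading is None.
At some moment in a run one of fresh_1, fresh_2 may be knocked a few centimetres aside while the robot is not near it.
It also fails if it takes over 210 s, if anything falls off the work surface, if the arm or the gripper's body presses on something with over 40 N, if the wrist force passes 120 N, or if a joint passes its speed limit or range.

### The arm

A 6-joint arm with a two-finger parallel gripper is mounted at the origin on the work surface. World frame = base frame: x ahead of the robot, y to its left, z up, the work surface at z = 0. Lengths are in m, angles in degrees, forces in N, time in s.
With the tool pointing down it reaches from about 0.35 to 0.875 m from the base axis. Payload 4.2 kg.
Tool frame: the origin (TCP) lies at the very end of the fingers, on their centre line; the grasp point (between the pads) lies hold_point_z behind it (hold_point_z is the distance from the TCP to the grasp point, in m); z points along the fingers, y is the line along which they close (so a half turn about z gives the same grasp; the last joint's range is limited). The gripper opens to 85 mm and grips with 20 to 120 N. Pads are 22 mm wide; open, the fingers measure 114 mm over their backs; the gripper's body (76 mm by 85 mm) begins 54 mm behind the grasp point. The pads swing forward as they close: fully open they stand 13 mm farther back than shut.
Start: joints at [83.629, 22.042, 0.453, 0, -68.411, -14.817], TCP at [0.226, 0.583, 0.231] pointing down, gripper open.
Joint ranges: [-179.83, 179.83], [-69.29, 118.12], [-61.27, 80.66], [-181.25, 117.63], [-171.15, -9.14], [-177.46, 177.46]. Speed limits (degrees/s): [159.86, 159.86, 180, 180, 180, 180].

### API

Orientations are given as a 3x3 rotation matrix whose columns are the frame's x, y, z axes.
In Python, from rig import * gives the robot as it stands.
- The arm moves only by the shell command python3 -m handwheel 'ROWS' [OPENING] [FORCE]. ROWS is JSON, a list of rows, each a list of 2 entries, a list of its own where there are three numbers: the shift along the tool's x, y, z in m, then the turn about the tool's z in degrees. In form: [[[tx, ty, tz], yaw], ...]. A call has 1 to 10 rows; each row shifts and turns the commanded pose from where the row before left it, along the tool's axes as they then stand; what a row does not reach is not made up. A row lasts 1/12 s, in which the tool goes at most 41.7 mm and 7.16 degrees, less where a joint would pass 70% of its speed; a pose out of reach is approached as far as the arm can. A call with a gripper value outside its range is refused whole. OPENING is the opening in per cent of the stroke, from 0 (shut) to 100 (fully open), set as the call begins (- or left out, the last holds). The fingers move at their own pace and stop on an object; FORCE is the grip in N (left out, the last holds). Time passes only in rows, so rows that do not move let the fingers close. It gives the time, the measured TCP pose, the force, the opening and the grip force at its end, in the units of the state.
- state(): the state, without advancing time (a new reading comes with each control period).
- grab_frame(name): name is "side" or "top" or "wrist"; returns a dict with "frame" (480x640x3 uint8, blue, green, red), "fx", "fy", "cx", "cy" (pixels), "world_from_camera" (4x4, takes a point from camera to world coordinates); the wrist camera has in their place "hand_eye" (4x4, takes a point from camera to tool coordinates, whose origin is the TCP and whose axes are the flange's). Camera axes: x right, y up, looking along -z (the intrinsics and any distortion apply to the point x, -y, -z); pixel columns grow to the right and rows downward; lengths in m; the calibration is good to about 2 mm. A picture is of the moment at which its call begins: read the wrist's pose just before it. There is no depth.
- hand_in(): hands the job in; it is judged then, once.
The state is a dict: "t": time; "qpos": joint angles; "qd": joint speeds; "joint_torque": joint torques, N m; "tool_pos": TCP position; "eef_rot": TCP orientation; "wrist_force": force on the tool from outside, world axes, zero at the start; "moment": the same for the moment, N m; "gripper_width": finger opening in m; "grasp_force": force on a finger pad.
Only numpy, scipy, OpenCV 4.12 (cv2) and the standard library are available. Lean on these libraries where they do the work, as an engineer would, in place of code of your own. Each camera call takes 0.05 s, during which the arm holds its last target. There are 200 camera calls.

## Working session

There is one attempt and no reset: what is moved stays moved. The work goes in short steps, Python scripts to look and compute and a shell command to move; the robot and the scene stay as the last step left them, time stands still between calls to the robot, and variables do not carry over. Pictures are saved under pics/ and viewed, at most 14 in all, crops included, and the job is handed in when it is done.

```bash
ls; mkdir -p pics; cat > h.py <<'E'
from rig import *
import numpy as np, cv2
def cam(name):
    s=state(); g=grab_frame(name)
    if name=="wrist":
        T=np.eye(4);T[:3,:3]=np.array(s["eef_rot"]);T[:3,3]=s["tool_pos"]
        g["W"]=T@np.array(g["hand_eye"])
    else: g["W"]=np.array(g["world_from_camera"])
    return g
def ray(g,u,v):
    d=np.array([(u-g["cx"])/g["fx"],-(v-g["cy"])/g["fy"],-1.])
    return g["W"][:3,3],g["W"][:3,:3]@d
def plane(g,u,v,z):
    o,d=ray(g,u,v); return o+d*(z-o[2])/d[2]
def proj(g,p):
    c=np.linalg.inv(g["W"])@np.append(p,1); return (g["cx"]+g["fx"]*c[0]/-c[2], g["cy"]-g["fy"]*c[1]/-c[2])
E
python3 - <<'E'
from h import *
s=state(); print({k:np.round(v,3).tolist() for k,v in s.items()})
for n in("top","side","wrist"):
    g=cam(n); cv2.imwrite(f"pics/{n}0.png",g["frame"]); print(n,[k for k in g],g["fx"],g["cx"],g["cy"],np.round(g["W"],3).tolist(), {k:g[k] for k in g if k not in("frame","W")} if n=="wrist" else "")
E
```

```text
pics
{'t': 0.0, 'qpos': [83.629, 22.091, 0.379, -0.029, -68.411, -14.817], 'qd': [0.062, -0.037, -0.02, 0.063, -0.048, -0.059], 'joint_torque': [-0.001, -39.229, 18.84, 4.186, -0.005, 0.0], 'tool_pos': [0.226, 0.582, 0.23], 'eef_rot': [[0.932, -0.362, -0.001], [-0.362, -0.932, -0.002], [0.0, 0.002, -1.0]], 'wrist_force': [-0.009, -0.395, 0.394], 'moment': [-0.023, -0.034, 0.02], 'grasp_force': 0.0, 'gripper_width': 0.085}
top ['frame', 'fx', 'fy', 'cx', 'cy', 'world_from_camera', 'W'] 539.394383903695 314.5349497460176 240.24989236138137 [[0.029, 0.982, -0.189, 0.248], [-1.0, 0.027, -0.014, -0.018], [-0.008, 0.189, 0.982, 1.473], [0.0, 0.0, 0.0, 1.0]] 
side ['frame', 'fx', 'fy', 'cx', 'cy', 'world_from_camera', 'W'] 528.2771472518089 321.89012977231783 234.55981325805195 [[0.966, 0.189, -0.174, 0.203], [-0.257, 0.692, -0.675, -1.229], [-0.007, 0.697, 0.717, 1.42], [0.0, 0.0, 0.0, 1.0]] 
wrist ['frame', 'fx', 'fy', 'cx', 'cy', 'hand_eye', 'W'] 373.4518350710494 315.30471504578804 242.5901616092632 [[-0.362, 0.894, 0.266, 0.294], [-0.932, -0.347, -0.101, 0.556], [0.002, -0.284, 0.959, 0.372], [0.0, 0.0, 0.0, 1.0]] {'fx': 373.4518350710494, 'fy': 373.4518350710494, 'cx': 315.30471504578804, 'cy': 242.5901616092632, 'hand_eye': array([[-7.63010296e-05,  9.58670004e-01,  2.84520328e-01,
         7.32717630e-02],
       [ 9.99999994e-01,  5.09880034e-05,  9.63739916e-05,
         5.32904941e-05],
       [ 7.78837316e-05,  2.84520333e-01, -9.58670003e-01,
        -1.41980685e-01],
       [ 0.00000000e+00,  0.00000000e+00,  0.00000000e+00,
         1.00000000e+00]])}
```

```bash
python3 -c "
import rig;print([k for k in dir(rig) if k[0]!='_']);print(getattr(rig,'hold_point_z',None))"
```

```text
['PlanningError', 'grab_frame', 'hand_in', 'hold_point_z', 'state']
0.0187
```

View pics/top0.png

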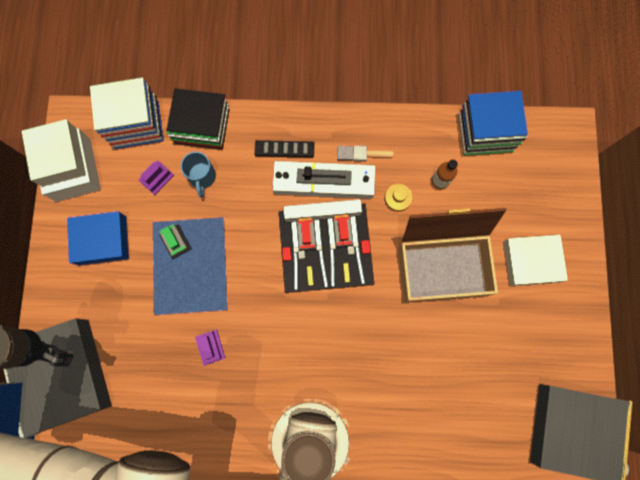

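View pics/side0.png

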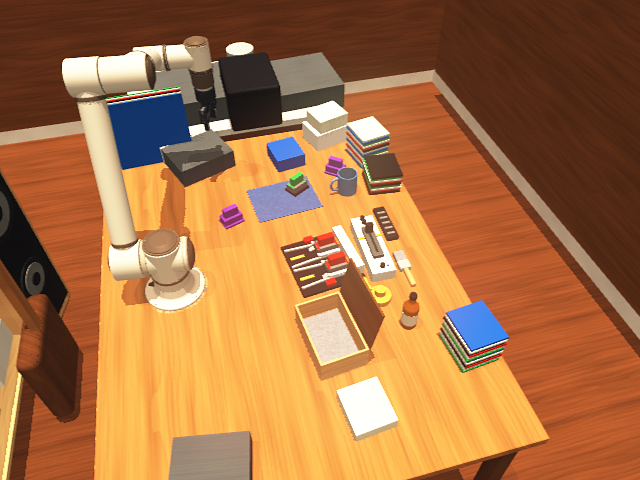

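```bash
python3 - <<'E'
from h import *
g=cam("top"); f=g["frame"]; hsv=cv2.cvtColor(f,cv2.COLOR_BGR2HSV)
def blobs(name,lo,hi,roi,z,mn=15):
    x0,y0,x1,y1=roi; m=cv2.inRange(hsv,lo,hi); k=np.zeros_like(m);k[y0:y1,x0:x1]=m[y0:y1,x0:x1]
    n,l,st,c=cv2.connectedComponentsWithStats(k)
    for i in range(1,n):
        if st[i,4]>=mn:
            r=cv2.minAreaRect(np.argwhere(l==i)[:,::-1].astype(np.float32))
            b=cv2.boxPoints(r)
            print(name,st[i].tolist(),np.round(r[0],1),np.round(plane(g,*r[0],z),4),[np.round(plane(g,*p,z)[:2],3).tolist() for p in b])
blobs("red",(0,170,110),(8,255,255),(270,195,385,300),0.08)
blobs("redpad",(0,170,110),(8,255,255),(270,195,385,300),0.03)
blobs("green",(45,100,60),(75,255,255),(150,215,230,315),0.071)
blobs("yel",(22,120,120),(35,255,255),(265,150,385,200),0.05,4)
blobs("white",(0,0,170),(180,50,255),(265,155,385,200),0.045,200)
blobs("white",(0,0,170),(180,50,255),(265,198,385,225),0.057,200)
blobs("dark",(0,0,0),(180,255,70),(270,155,380,200),0.1)
blobs("case",(0,0,100),(180,70,255),(400,235,500,300),0.006,200)
blobs("blackdock",(0,0,0),(180,255,70),(270,200,380,295),0.012,200)
a=f[150:305,260:515]; cv2.imwrite("pics/c1.png",cv2.resize(a,None,fx=3.1,fy=3.1,interpolation=cv2.INTER_CUBIC))
E
```

```text
red [335, 217, 14, 23, 194] [341.5 228. ] [ 0.5505 -0.0691  0.08  ] [[0.58, -0.051], [0.581, -0.086], [0.521, -0.087], [0.52, -0.053]]
red [298, 220, 16, 28, 214] [305.9 233.8] [0.5324 0.0244 0.08  ] [[0.566, 0.047], [0.571, 0.012], [0.499, 0.002], [0.494, 0.036]]
red [337, 241, 14, 4, 33] [343.5 242.5] [ 0.5117 -0.0751  0.08  ] [[0.515, -0.058], [0.516, -0.092], [0.508, -0.092], [0.507, -0.058]]
red [361, 240, 10, 14, 123] [365.5 246.5] [ 0.5026 -0.1329  0.08  ] [[0.52, -0.121], [0.52, -0.144], [0.486, -0.145], [0.485, -0.121]]
red [282, 247, 10, 14, 122] [286.5 253.5] [0.4783 0.0735 0.08  ] [[0.495, 0.086], [0.496, 0.062], [0.461, 0.061], [0.461, 0.085]]
redpad [335, 217, 14, 23, 194] [341.5 228. ] [ 0.5614 -0.0709  0.03  ] [[0.592, -0.052], [0.593, -0.088], [0.531, -0.089], [0.53, -0.054]]
redpad [298, 220, 16, 28, 214] [305.9 233.8] [0.5426 0.0259 0.03  ] [[0.577, 0.049], [0.582, 0.013], [0.508, 0.003], [0.503, 0.038]]
redpad [337, 241, 14, 4, 33] [343.5 242.5] [ 0.5212 -0.0771  0.03  ] [[0.525, -0.059], [0.526, -0.095], [0.518, -0.095], [0.517, -0.06]]
redpad [361, 240, 10, 14, 
[... 1821 characters left out ...]
]
blackdock [356, 204, 17, 81, 558] [363.7 244.1] [ 0.5216 -0.1334  0.012 ] [[0.632, -0.106], [0.636, -0.134], [0.414, -0.16], [0.411, -0.133]]
blackdock [279, 212, 16, 80, 578] [287.3 251.2] [0.496  0.0761 0.012 ] [[0.606, 0.104], [0.609, 0.075], [0.389, 0.049], [0.386, 0.077]]
blackdock [320, 219, 13, 69, 380] [326.2 253. ] [ 0.494  -0.0309  0.012 ] [[0.589, -0.009], [0.591, -0.029], [0.401, -0.052], [0.399, -0.033]]
blackdock [334, 246, 28, 41, 704] [347.4 265.8] [ 0.4602 -0.0897  0.012 ] [[0.514, -0.051], [0.518, -0.123], [0.407, -0.128], [0.403, -0.057]]
blackdock [297, 248, 27, 43, 705] [308.3 268.9] [0.4487 0.0169 0.012 ] [[0.5, 0.06], [0.509, -0.012], [0.398, -0.026], [0.389, 0.046]]
```

View pics/c1.png

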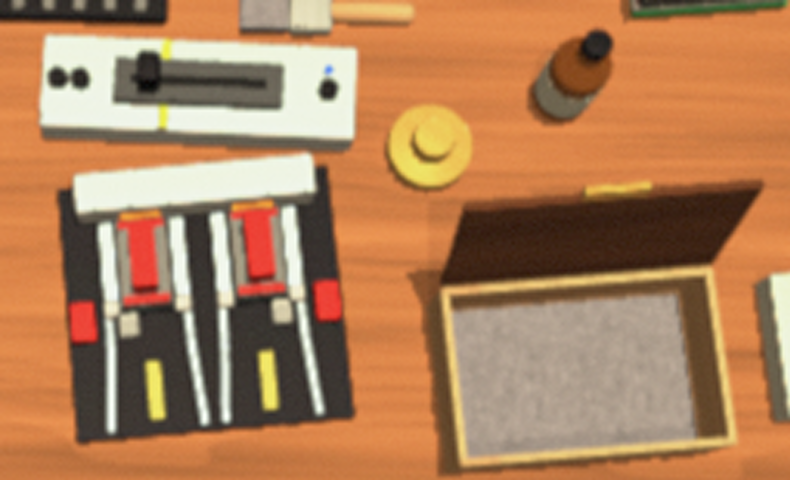

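```bash

python3 -m handwheel '[[[0,0,0],7],[[0,0,0],7],[[0,0,0],7],[[0,0,0],7],[[0,0,0],7],[[0,0,0],7],[[0,0,0],7],[[0,0,0],7],[[0,0,0],7],[[0,0,0],7]]' 60
python3 -m handwheel '[[[0,0,0],7],[[0,0,0],7],[[0,0,0],7],[[0,0,0],7],[[0,0,0],7],[[0,0,0],7],[[0,0,0],7],[[0,0,0],7],[[0,0,0],7],[[0,0,0],7]]'
python3 -m handwheel '[[[0,0,-0.02],7],[[0,0,-0.02],7],[[0,0,-0.02],4.8],[[-0.02,-0.03,0],0],[[-0.02,-0.03,0],0],[[-0.02,-0.03,0],0],[[-0.02,-0.03,0],0],[[-0.02,-0.03,0],0],[[-0.02,-0.03,0],0]]'
python3 -m handwheel '[[[-0.02,-0.03,0],0],[[-0.02,-0.03,0],0],[[-0.02,-0.03,0],0],[[-0.02,-0.03,0],0],[[-0.02,-0.03,0],0],[[-0.02,-0.03,0],0],[[-0.02,-0.03,0],0],[[-0.02,-0.03,0],0],[[-0.02,-0.03,0],0],[[-0.02,-0.02,0],0]]'
python3 - <<'E'
from h import *
s=state(); print(np.round(s["qpos"],1),np.round(s["tool_pos"],4),np.round(s["eef_rot"],3).tolist())
E
```

```text
t: 1.03
tool_pos: [0.2258, 0.5826, 0.231]
eef_rot: [[-0.027, -1.0, -0.0], [-1.0, 0.027, -0.001], [0.001, 0.0, -1.0]]
wrist_force: [0.8, 0.5, 0.2]
gripper_width: 0.0512
grasp_force: 0.0
t: 1.87
tool_pos: [0.2258, 0.5826, 0.231]
eef_rot: [[-0.949, -0.317, -0.0], [-0.317, 0.949, -0.001], [0.0, -0.001, -1.0]]
wrist_force: [-0.6, -0.3, 0.1]
gripper_width: 0.0513
grasp_force: 0.0
t: 2.62
tool_pos: [0.3464, 0.4011, 0.2913]
eef_rot: [[-1.0, -0.001, -0.0], [-0.001, 1.0, -0.0], [0.0, -0.0, -1.0]]
wrist_force: [0.5, 1.1, 0.7]
gripper_width: 0.0511
grasp_force: 0.0
t: 3.45
tool_pos: [0.5464, 0.1103, 0.2914]
eef_rot: [[-1.0, 0.001, -0.0], [0.001, 1.0, -0.0], [0.0, -0.0, -1.0]]
wrist_force: [0.2, 1.3, -0.1]
gripper_width: 0.051
grasp_force: 0.0
[  28.1   13.3   -3.4    0.   -73.3 -118.1] [0.5464 0.1103 0.2914] [[-1.0, 0.001, -0.0], [0.001, 1.0, -0.0], [0.0, -0.0, -1.0]]
```

```bash

python3 -m handwheel '[[[-0.015,-0.03,0],0],[[-0.015,-0.03,0],0],[[-0.015,-0.03,0],0],[[-0.015,0,0],0],[[0,0,0],0]]'
python3 - <<'E'
from h import *
g=cam("wrist"); cv2.imwrite("pics/w1.png",g["frame"])
print(np.round(g["W"],3).tolist())
for n,p in dict(fader=(.697,.03,.1),mark=(.7,.0116,.045),homeA=(.548,.026,.08),homeB=(.5596,-.073,.08)).items(): print(n,proj(g,p))
E
```

```text
t: 3.87
tool_pos: [0.6077, 0.021, 0.2901]
eef_rot: [[-1.0, 0.003, -0.001], [0.003, 1.0, -0.0], [0.001, -0.0, -1.0]]
wrist_force: [1.4, 0.2, 0.1]
gripper_width: 0.0511
grasp_force: 0.0
[[0.003, -0.959, -0.284, 0.536], [1.0, 0.003, 0.001, 0.021], [-0.0, -0.284, 0.959, 0.432], [0.0, 0.0, 0.0, 1.0]]
fader (np.float64(325.27494747697887), np.float64(304.0139315881896))
mark (np.float64(307.56921755372997), np.float64(284.7981478177798))
homeA (np.float64(321.02134298893264), np.float64(145.4897294184325))
homeB (np.float64(213.65368240384484), np.float64(158.85557337950516))
```

View pics/w1.png

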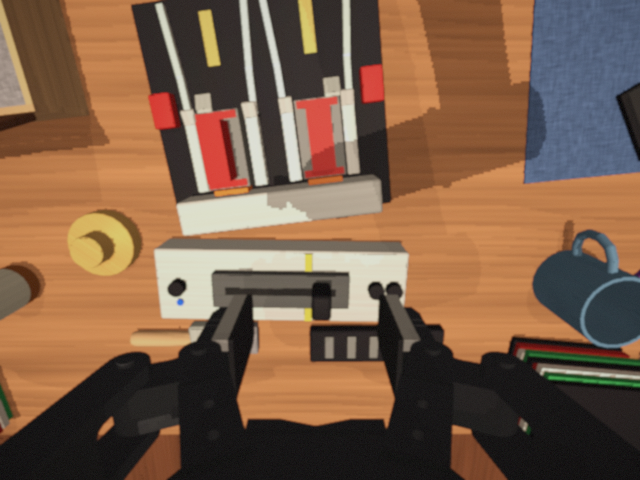

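```bash
python3 - <<'E'
from h import *
g=cam("wrist"); f=g["frame"]; hsv=cv2.cvtColor(f,cv2.COLOR_BGR2HSV)
def blobs(name,lo,hi,roi,z,mn=15):
    x0,y0,x1,y1=roi; m=cv2.inRange(hsv,lo,hi); k=np.zeros_like(m);k[y0:y1,x0:x1]=m[y0:y1,x0:x1]
    n,l,st,c=cv2.connectedComponentsWithStats(k)
    for i in range(1,n):
        if st[i,4]>=mn:
            r=cv2.minAreaRect(np.argwhere(l==i)[:,::-1].astype(np.float32)); b=cv2.boxPoints(r)
            print(name,st[i].tolist(),np.round(plane(g,*r[0],z)[:2],4),[np.round(plane(g,*p,z)[:2],3).tolist() for p in b])
blobs("pad",(0,170,90),(8,255,255),(140,50,400,140),0.03,300)
blobs("fin",(0,170,180),(8,255,255),(190,90,350,195),0.08,150)
blobs("yel",(22,120,100),(35,255,255),(290,240,330,330),0.047,10)
blobs("yelfloor",(22,120,100),(35,255,255),(180,0,330,75),0.012,50)
blobs("fad",(0,0,0),(180,255,32),(305,270,335,330),0.1,40)
blobs("preamp",(0,0,120),(180,40,255),(150,235,415,325),0.045,2000)
blobs("housing",(0,0,100),(180,50,255),(170,170,390,236),0.057,500)
E
```

```text
pad [358, 66, 26, 39, 870] [0.4898 0.0771] [[0.473, 0.063], [0.472, 0.087], [0.507, 0.091], [0.508, 0.067]]
pad [147, 93, 32, 38, 894] [ 0.5146 -0.1337] [[0.499, -0.148], [0.494, -0.124], [0.53, -0.119], [0.535, -0.144]]
pad [297, 100, 38, 40, 889] [0.5224 0.022 ] [[0.504, 0.003], [0.504, 0.041], [0.542, 0.041], [0.542, 0.003]]
pad [195, 112, 39, 28, 772] [ 0.5294 -0.0814] [[0.518, -0.101], [0.515, -0.062], [0.541, -0.061], [0.544, -0.101]]
fin [297, 100, 38, 58, 1148] [0.5317 0.0251] [[0.511, 0.005], [0.507, 0.038], [0.553, 0.046], [0.558, 0.011]]
fin [195, 112, 51, 78, 1817] [ 0.5513 -0.066 ] [[0.522, -0.087], [0.516, -0.052], [0.582, -0.044], [0.589, -0.081]]
yel [304, 255, 7, 19, 106] [0.6732 0.0124] [[0.663, 0.009], [0.663, 0.016], [0.684, 0.016], [0.684, 0.009]]
yel [304, 309, 8, 14, 90] [0.7355 0.0124] [[0.744, 0.008], [0.727, 0.009], [0.727, 0.016], [0.744, 0.016]]
yelfloor [297, 0, 20, 56, 733] [0.4337 0.0126] [[0.41, 0.003], [0.409, 0.016], [0.458, 0.023], [0.46, 0.009]]
yelfloor [198, 11, 22, 58, 754] [ 0.4448 -0.0864] [[0.421, -0.096], [0.419, -0.083], [0.47, -0.076], [0.472, -0.09]]
fad [311, 284, 19, 16, 252] [0.682  0.0261] [[0.689, 0.017], [0.674, 0.018], [0.675, 0.035], [0.69, 0.035]]
fad [311, 328, 24, 2, 48] [0.7223 0.0285] [[0.722, 0.017], [0.722, 0.04], [0.723, 0.04], [0.723, 0.017]]
preamp [154, 251, 149, 69, 5157] [ 0.6986 -0.0763] [[0.659, -0.154], [0.659, 0.007], [0.741, 0.006], [0.741, -0.164]]
preamp [312, 253, 94, 68, 3550] [0.7007 0.0698] [[0.661, 0.018], [0.661, 0.119], [0.742, 0.125], [0.742, 0.018]]
housing [176, 180, 205, 56, 6587] [ 0.6071 -0.016 ] [[0.6, -0.121], [0.577, 0.083], [0.614, 0.09], [0.639, -0.12]]
```

```bash

python3 -m handwheel '[[[-0.03,0.002,0.02],0],[[-0.03,0.002,0.03],0],[[-0.032,0.002,0.03],0],[[0,0,0.03],0],[[0,0,0.03],0],[[0,0,0],0],[[0,0,0],0]]' 50 30
python3 - <<'E'
from h import *
g=cam("wrist"); s=state(); print(np.round(s["tool_pos"],4)); cv2.imwrite("pics/w2.png",g["frame"][150:480])
print(proj(g,(.7,.027,.1)))
E
```

```text
t: 4.55
tool_pos: [0.6945, 0.0294, 0.1523]
eef_rot: [[-1.0, -0.002, -0.004], [-0.002, 1.0, -0.001], [0.004, -0.001, -1.0]]
wrist_force: [0.2, -0.5, 0.6]
gripper_width: 0.0429
grasp_force: 0.0
[0.696  0.0295 0.155 ]
(np.float64(311.75823206598045), np.float64(276.36884872013445))
```

View pics/w2.png

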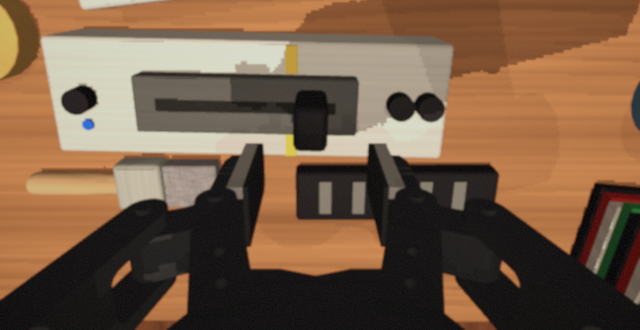

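```bash

python3 -m handwheel '[[[-0.002,-0.002,0.02],0],[[0,0,0.02],0],[[0,0,0.02],0],[[0,0,0.018],0],[[0,0,0],0],[[0,0,0],0]]' 50 30
python3 -m handwheel '[[[0,0,0],0],[[0,0,0],0],[[0,0,0],0],[[0,0,0],0],[[0,0,0],0]]' 10 30
python3 -m handwheel '[[[0,-0.01,0],0],[[0,-0.015,0],0],[[0,-0.015,0],0],[[0,-0.015,0],0],[[0,-0.015,0],0],[[0,-0.01,0],0],[[0,-0.008,0],0],[[0,-0.006,0],0],[[0,0,0],0],[[0,0,0],0]]'
```

```text
t: 5.1
tool_pos: [0.6987, 0.0271, 0.0779]
eef_rot: [[-1.0, -0.001, 0.003], [-0.001, 1.0, 0.0], [-0.003, 0.0, -1.0]]
wrist_force: [1.0, 0.2, 0.7]
gripper_width: 0.0429
grasp_force: 0.0
t: 5.52
tool_pos: [0.6994, 0.0271, 0.0788]
eef_rot: [[-1.0, -0.0, 0.005], [-0.0, 1.0, 0.001], [-0.005, 0.001, -1.0]]
wrist_force: [-1.0, 1.7, 7.0]
gripper_width: 0.0195
grasp_force: 30.7
t: 6.35
tool_pos: [0.6976, -0.0676, 0.0788]
eef_rot: [[-1.0, 0.0, 0.001], [0.0, 1.0, -0.0], [-0.001, -0.0, -1.0]]
wrist_force: [-4.8, 0.6, 10.1]
gripper_width: 0.0197
grasp_force: 31.0
```

```bash

python3 -m handwheel '[[[0,-0.002,0],0],[[0,-0.002,0],0],[[0,0,0],0],[[0,0,0],0]]'
python3 -m handwheel '[[[0,-0.002,0],0],[[0,-0.002,0],0],[[0,0,0],0],[[0,0,0],0]]'
```

```text
t: 6.68
tool_pos: [0.6977, -0.0679, 0.0788]
eef_rot: [[-1.0, -0.001, 0.002], [-0.001, 1.0, 0.004], [-0.002, 0.004, -1.0]]
wrist_force: [-6.2, 10.3, 10.6]
gripper_width: 0.0194
grasp_force: 31.4
t: 7.02
tool_pos: [0.6977, -0.0682, 0.0788]
eef_rot: [[-1.0, -0.002, 0.002], [-0.002, 1.0, 0.008], [-0.002, 0.008, -1.0]]
wrist_force: [-7.3, 21.0, 11.5]
gripper_width: 0.0194
grasp_force: 31.9
```

```bash

python3 -m handwheel '[[[0,0.007,0],0],[[0,0,0],0],[[0,0,0],0],[[0,0,-0.01],0],[[0,0,-0.02],0],[[0,0,-0.03],0],[[0,0,-0.03],0],[[0,0,-0.03],0],[[0,0,0],0],[[0,0,0],0]]' 50
python3 -m handwheel '[[[0.03,-0.01,0],0],[[0.03,-0.01,0],0],[[0.03,-0.01,0],0],[[0.03,-0.01,0],0],[[0.03,-0.01,0],0],[[0.03,-0.01,0],0],[[0,0,0],0],[[0,0,0],0],[[0,0,0],0],[[0,0,0],0]]' 0
python3 - <<'E'
from h import *
g=cam("top"); f=g["frame"]; a=f[150:200,260:390]
s=state(); print(np.round(s["tool_pos"],4),np.round(s["wrist_force"],1))
h=cv2.cvtColor(f,cv2.COLOR_BGR2HSV); m=cv2.inRange(h,(0,0,0),(180,255,70))[160:190,295:360]
print(np.argwhere(m.sum(0)>0).ravel()[[0,-1]]+295, (m>0).sum(0).tolist())
g=cam("wrist"); f=g["frame"];h=cv2.cvtColor(f,cv2.COLOR_BGR2HSV); m=cv2.inRange(h,(0,170,90),(8,255,255))
n,l,st,c=cv2.connectedComponentsWithStats(m)
for i in range(1,n):
    if st[i,4]>300: print(st[i].tolist(),plane(g,*c[i],.03),plane(g,*c[i],.08))
cv2.imwrite("pics/w3.png",f)
E
```

```text
t: 7.85
tool_pos: [0.699, -0.0694, 0.1989]
eef_rot: [[-1.0, 0.001, 0.006], [0.001, 1.0, 0.0], [-0.006, 0.0, -1.0]]
wrist_force: [1.2, -0.1, -1.2]
gripper_width: 0.0431
grasp_force: 0.0
t: 8.68
tool_pos: [0.5186, -0.1284, 0.1951]
eef_rot: [[-1.0, -0.0, -0.0], [-0.0, 1.0, -0.0], [0.0, -0.0, -1.0]]
wrist_force: [-0.2, 0.2, 0.9]
gripper_width: -0.0002
grasp_force: 0.0
[ 0.5187 -0.1282  0.195 ] [0.3 0.  0.4]
[302 346] [0, 0, 0, 0, 0, 0, 0, 1, 2, 2, 2, 2, 3, 3, 3, 3, 3, 2, 2, 2, 2, 2, 2, 2, 2, 3, 3, 3, 3, 3, 2, 2, 2, 2, 2, 3, 2, 3, 3, 3, 3, 3, 3, 5, 8, 10, 10, 10, 10, 10, 10, 5, 0, 0, 0, 0, 0, 0, 0, 0, 0, 0, 0, 0, 0]
[543, 163, 38, 45, 1511] [0.48811901 0.07303031 0.03      ] [0.48144985 0.04018608 0.08      ]
[291, 192, 31, 45, 1112] [ 0.51312963 -0.13642431  0.03      ] [ 0.50238667 -0.13515202  0.08      ]
[480, 207, 50, 12, 367] [0.51188116 0.03009067 0.03      ] [0.50134156 0.00424056 0.08      ]
[479, 219, 65, 84, 3953] [0.55463462 0.04562291 0.03      ] [0.53713122 0.01724287 0.08      ]
[355, 221, 49, 12, 341] [ 0.52423066 -0.07463463  0.03      ] [ 0.51167954 -0.0834268   0.08      ]
[362, 234, 45, 83, 2653] [ 0.56840665 -0.06624188  0.03      ] [ 0.54866002 -0.07640109  0.08      ]
```

```bash

python3 -m handwheel '[[[0.005,-0.008,0.03],0],[[0,0,0.035],0],[[0,0,0.035],0],[[0,0,0.035],0],[[0,0,0.02],0],[[0,0,0.01],0],[[0,0,0.005],0],[[0,0,0.005],0],[[0,0,0],0],[[0,0,0],0]]' 0
python3 -m handwheel '[[[0,0,0],0],[[0,0,0],0],[[0,0,0],0]]'
```

```text
t: 9.62
tool_pos: [0.5138, -0.1363, 0.0222]
eef_rot: [[-1.0, -0.001, 0.002], [-0.001, 1.0, -0.0], [-0.002, -0.0, -1.0]]
wrist_force: [-3.1, 1.0, 3.5]
gripper_width: -0.0001
grasp_force: 1.6
t: 9.87
tool_pos: [0.5138, -0.1363, 0.022]
eef_rot: [[-1.0, -0.001, 0.003], [-0.001, 1.0, -0.0], [-0.003, -0.0, -1.0]]
wrist_force: [-2.4, 0.5, 7.0]
gripper_width: 0.0001
grasp_force: 3.4
```

```bash

python3 -m handwheel '[[[0,0,-0.04],0],[[0,0,-0.04],0],[[0,0,-0.04],0],[[0.005,0.04,0],0],[[0.005,0.04,0],0],[[0.005,0.04,0],0],[[0.005,0.04,0],0],[[0.005,0.04,0],0],[[0,0.012,0],0],[[0,0,0],0]]' 0
python3 - <<'E'
from h import *
g=cam("wrist"); f=g["frame"];h=cv2.cvtColor(f,cv2.COLOR_BGR2HSV); m=cv2.inRange(h,(0,170,90),(8,255,255))
print(state()["tool_pos"])
n,l,st,c=cv2.connectedComponentsWithStats(m)
for i in range(1,n):
    if st[i,4]>300: print(st[i].tolist(),plane(g,*c[i],.03),plane(g,*c[i],.08))
E
python3 -m handwheel '[[[0,0,0.035],0],[[0,0,0.035],0],[[0,0,0.025],0],[[0,0,0.015],0],[[0,0,0.006],0],[[0,0,0.006],0],[[0,0,0],0],[[0,0,0],0]]' 0
python3 -m handwheel '[[[0,0,0],0],[[0,0,0],0],[[0,0,0],0]]'
```

```text
t: 10.7
tool_pos: [0.489, 0.079, 0.1415]
eef_rot: [[-1.0, -0.005, 0.004], [-0.005, 1.0, 0.002], [-0.004, 0.002, -1.0]]
wrist_force: [0.7, -0.5, -0.7]
gripper_width: -0.0002
grasp_force: 0.0
[0.48861819 0.07737815 0.14121421]
[297, 209, 35, 52, 1535] [0.48715927 0.07792645 0.03      ] [0.47326919 0.07793568 0.08      ]
[2, 240, 132, 136, 8078] [ 0.54614812 -0.10730887  0.03      ] [ 0.52061087 -0.07072548  0.08      ]
[48, 256, 59, 15, 482] [ 0.50936776 -0.09223515  0.03      ] [ 0.49109269 -0.05862802  0.08      ]
[203, 264, 57, 14, 434] [0.51466756 0.01787951 0.03      ] [0.49534605 0.02974483 0.08      ]
[205, 278, 57, 79, 3059] [0.5509867  0.01729119 0.03      ] [0.52449409 0.02927267 0.08      ]
t: 11.42
tool_pos: [0.4868, 0.0739, 0.0216]
eef_rot: [[-1.0, 0.0, -0.002], [0.0, 1.0, -0.002], [0.002, -0.002, -1.0]]
wrist_force: [-9.8, -1.5, 23.5]
gripper_width: 0.0001
grasp_force: 11.9
t: 11.67
tool_pos: [0.4868, 0.0739, 0.0217]
eef_rot: [[-1.0, 0.001, -0.002], [0.001, 1.0, -0.001], [0.002, -0.001, -1.0]]
wrist_force: [-9.3, -1.8, 24.2]
gripper_width: -0.0002
grasp_force: 11.6
```

```bash

python3 -m handwheel '[[[0,0,-0.04],0],[[0,0,-0.04],0],[[0,0,-0.04],0],[[0,-0.03,-0.04],0],[[0,-0.03,-0.03],0],[[0,-0.03,0],0],[[0,-0.005,0],0],[[0,0,0],0],[[0,0,0],0]]' 0
python3 - <<'E'
from h import *
g=cam("wrist"); f=g["frame"];print(state()["tool_pos"])
cv2.imwrite("pics/w4.png",f)
E
```

```text
t: 12.42
tool_pos: [0.4878, -0.0145, 0.2015]
eef_rot: [[-1.0, 0.002, 0.001], [0.002, 1.0, 0.0], [-0.001, 0.0, -1.0]]
wrist_force: [0.1, 0.3, 0.5]
gripper_width: -0.0003
grasp_force: 0.0
[ 0.48773509 -0.01395233  0.20113754]
```

View pics/w4.png

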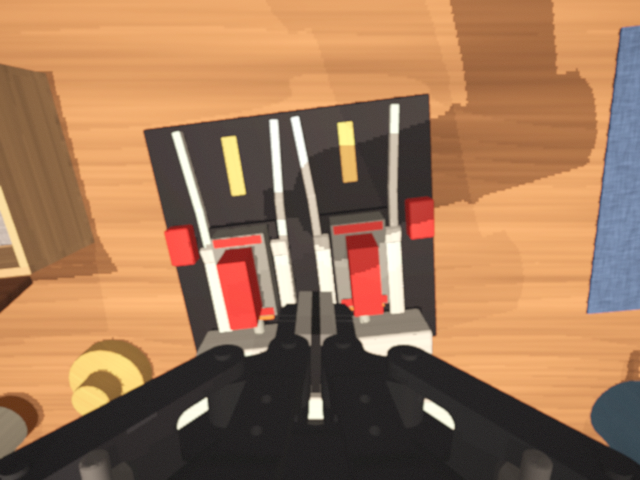

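```bash

python3 -m handwheel '[[[0,0,0],-6.6],[[-0.02,0.016,0],0],[[-0.022,0.017,0],0],[[0,0,0.03],0],[[0,0,0.03],0],[[0,0,0],0],[[0,0,0],0],[[0,0,0],0]]' 55 40
python3 - <<'E'
from h import *
g=cam("wrist"); f=g["frame"];print(state()["tool_pos"])
h=cv2.cvtColor(f,cv2.COLOR_BGR2HSV); m=cv2.inRange(h,(0,150,60),(8,255,255))
n,l,st,c=cv2.connectedComponentsWithStats(m)
for i in range(1,n):
    if st[i,4]>300: print(st[i].tolist(),plane(g,*c[i],.03),plane(g,*c[i],.08))
cv2.imwrite("pics/w5.png",f); print([proj(g,p) for p in [(.526,.0235,.08),(.5541,.0267,.08),(.498,.0203,.08)]])
E
```

```text
t: 13.13
tool_pos: [0.5266, 0.0243, 0.1423]
eef_rot: [[-0.993, -0.117, 0.001], [-0.117, 0.993, -0.0], [-0.001, -0.001, -1.0]]
wrist_force: [-0.0, -0.2, -0.3]
gripper_width: 0.0468
grasp_force: 0.0
[0.52693198 0.02433007 0.14289862]
[70, 166, 130, 139, 8109] [ 0.54084625 -0.10115605  0.03      ] [ 0.5240227  -0.07819157  0.08      ]
[379, 166, 38, 52, 1797] [0.48793172 0.075463   0.03      ] [0.48151794 0.06368159 0.08      ]
[126, 185, 63, 11, 650] [ 0.50627754 -0.08710329  0.03      ] [ 0.49625462 -0.06690338  0.08      ]
[284, 185, 63, 11, 632] [0.49383048 0.01970949 0.03      ] [0.48625625 0.01889635 0.08      ]
[287, 200, 58, 105, 4098] [0.53839216 0.02483255 0.03      ] [0.5220514  0.02301156 0.08      ]
[(np.float64(314.86022081698263), np.float64(259.4987906871075)), (np.float64(314.7117708155318), np.float64(304.06070230898115)), (np.float64(314.9993109117462), np.float64(211.64570734379777))]
```

View pics/w5.png

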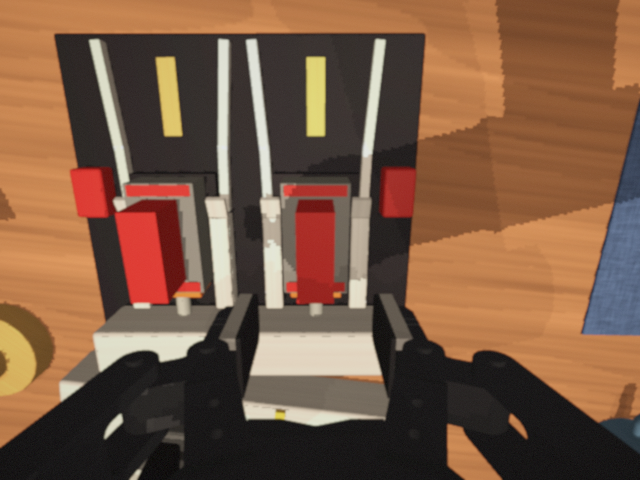

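```bash

python3 -m handwheel '[[[0,0,0.03],0],[[0,0,0.03],0],[[0,0,0.02],0],[[0,0,0.012],0],[[0,0,0],0],[[0,0,0],0]]' 55 40
python3 -m handwheel '[[[0,0,0],0],[[0,0,0],0],[[0,0,0],0],[[0,0,0],0]]' 10 40
python3 -m handwheel '[[[0.008,0,0],0],[[0.01,0,0],0],[[0.012,0,0],0],[[0.012,0,0],0],[[0.012,0,0],0],[[0.012,0,0],0],[[0.012,0,0],0],[[0.008,0,0],0],[[0,0,0],0],[[0,0,0],0]]'
```

```text
t: 13.68
tool_pos: [0.5268, 0.024, 0.0504]
eef_rot: [[-0.993, -0.116, 0.002], [-0.116, 0.993, 0.0], [-0.002, -0.0, -1.0]]
wrist_force: [-0.5, 0.2, 0.6]
gripper_width: 0.0471
grasp_force: 0.0
t: 14.02
tool_pos: [0.5269, 0.0242, 0.051]
eef_rot: [[-0.993, -0.116, 0.003], [-0.116, 0.993, 0.001], [-0.004, 0.0, -1.0]]
wrist_force: [-2.1, -0.3, 6.9]
gripper_width: 0.0219
grasp_force: 41.7
t: 14.85
tool_pos: [0.4395, 0.014, 0.0503]
eef_rot: [[-0.993, -0.116, 0.001], [-0.116, 0.993, 0.0], [-0.001, 0.0, -1.0]]
wrist_force: [-3.2, 2.6, 13.5]
gripper_width: 0.0217
grasp_force: 42.7
```

```bash

python3 -m handwheel '[[[0,0,-0.02],0],[[0,0,-0.03],0],[[0,0,-0.03],0],[[0,0,-0.03],0],[[0,0,-0.03],0],[[0,0,-0.02],0],[[0,0,0],0]]'
python3 - <<'E'
from h import *
g=cam("top"); s=state(); print(s["tool_pos"],s["wrist_force"],s["gripper_width"])
P=[plane(g,u,v,.084)[:2] for u,v in [(408.4,300),(497.1,291.9),(402.9,242.6),(489.7,235.5)]]
print(np.round(P,4).tolist())
P=[plane(g,u,v,.0)[:2] for u,v in [(408.4,300),(497.1,291.9)]]
cv2.imwrite("pics/c2.png",cv2.resize(g["frame"][200:310,390:510],None,fx=5,fy=5,interpolation=cv2.INTER_CUBIC))
E
```

```text
t: 15.43
tool_pos: [0.4403, 0.014, 0.2119]
eef_rot: [[-0.993, -0.115, 0.004], [-0.115, 0.993, 0.002], [-0.004, 0.001, -1.0]]
wrist_force: [0.1, -0.2, -1.8]
gripper_width: 0.0212
grasp_force: 40.7
[0.43895349 0.01382404 0.20933141] [-0.5879544   0.3991587  -3.35271664] 0.021424482255750395
[[0.3655, -0.2439], [0.3926, -0.4713], [0.5149, -0.2302], [0.54, -0.4571]]
```

View pics/c2.png

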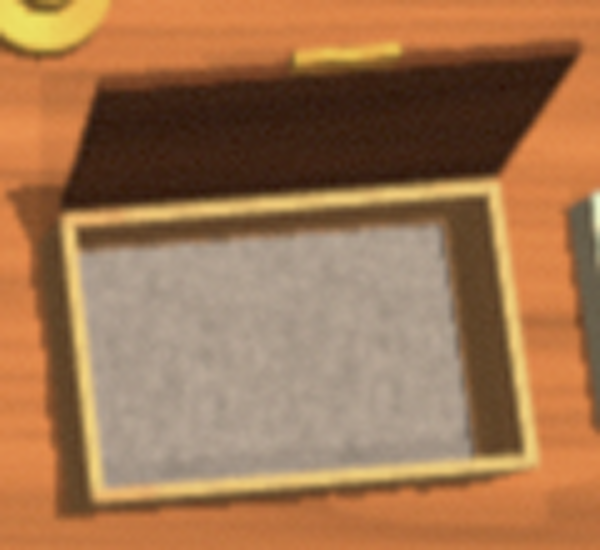

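```bash

python3 -m handwheel '[[[0.004,-0.03,0],0],[[0.004,-0.035,0],0],[[0.004,-0.035,0],0],[[0.004,-0.035,0],0],[[0.003,-0.035,0],0],[[0.003,-0.035,0],0],[[0.003,-0.035,0],0],[[0.003,-0.035,0],0],[[0.003,-0.035,0],0],[[0.003,-0.035,0],0]]'
python3 -m handwheel '[[[0.002,-0.035,0],0],[[0.002,-0.035,0],0],[[0,0,0],0],[[0,0,0],0],[[0,0,0.03],0],[[0,0,0.03],0],[[0,0,0],0],[[0,0,0],0]]'
python3 - <<'E'
from h import *
s=state();print(s["tool_pos"],s["gripper_width"])
g=cam("side"); cv2.imwrite("pics/s2.png",cv2.resize(g["frame"][220:400,240:440],None,fx=3,fy=3))
E
```

```text
t: 16.32
tool_pos: [0.4434, -0.333, 0.2051]
eef_rot: [[-0.993, -0.114, -0.008], [-0.114, 0.993, 0.005], [0.007, 0.006, -1.0]]
wrist_force: [1.2, -0.0, -2.6]
gripper_width: 0.0209
grasp_force: 40.8
t: 16.98
tool_pos: [0.4483, -0.4006, 0.1464]
eef_rot: [[-0.993, -0.116, -0.007], [-0.116, 0.993, 0.004], [0.007, 0.005, -1.0]]
wrist_force: [-0.3, -0.2, -1.3]
gripper_width: 0.021
grasp_force: 41.1
[ 0.44826893 -0.4006143   0.14637242] 0.02095725039806591
```

View pics/s2.png

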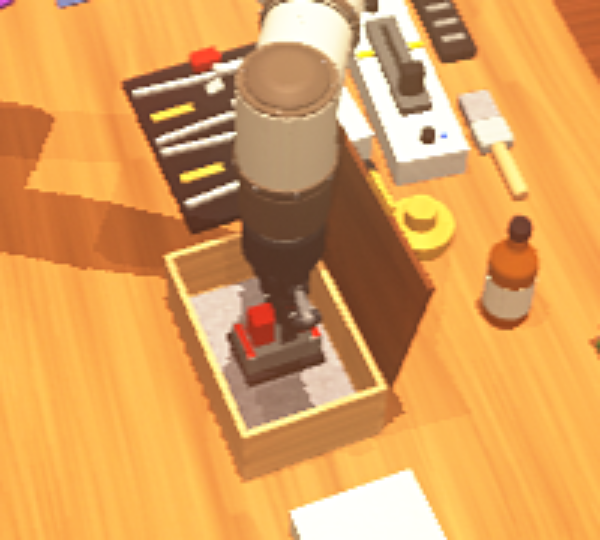

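```bash

python3 -m handwheel '[[[0,-0.002,0.03],0],[[0,0,0.03],0],[[0,0,0.02],0],[[0,0,0.012],0],[[0,0,0.005],0],[[0,0,0.003],0],[[0,0,0],0],[[0,0,0],0]]'
```

```text
t: 17.7
tool_pos: [0.4517, -0.4052, 0.0509]
eef_rot: [[-0.993, -0.116, 0.003], [-0.116, 0.993, -0.002], [-0.002, -0.002, -1.0]]
wrist_force: [1.0, -0.9, -2.1]
gripper_width: 0.0215
grasp_force: 41.1
```

```bash

python3 -m handwheel '[[[0,0,0.003],0],[[0,0,0.002],0],[[0,0,0],0],[[0,0,0],0]]'
```

```text
t: 18.03
tool_pos: [0.4508, -0.4049, 0.0446]
eef_rot: [[-0.993, -0.115, 0.001], [-0.115, 0.993, -0.0], [-0.001, -0.001, -1.0]]
wrist_force: [-0.3, -0.1, -1.1]
gripper_width: 0.0213
grasp_force: 41.3
```

```bash

python3 -m handwheel '[[[0,0,0.002],0],[[0,0,0],0]]'
python3 -m handwheel '[[[0,0,0],0],[[0,0,0],0],[[0,0,-0.02],0],[[0,0,-0.03],0],[[0,0,-0.04],0],[[0,0,-0.04],0],[[0,0,-0.02],0],[[0,0.03,0],0],[[0,0.036,0],0],[[0,0.036,0],0]]' 50
python3 -m handwheel '[[[0,0.036,0],0],[[0,0.036,0],0],[[0,0.036,0],0],[[0,0.036,0],0],[[-0.03,0.036,0],0],[[-0.03,0.036,0],0],[[-0.03,0,0],0],[[-0.034,0,0.03],0],[[0,0,0.03],0],[[0,0,0],0]]'
python3 -m handwheel '[[[0,0,0],0],[[0,0,0],0]]'
python3 - <<'E'
from h import *
g=cam("wrist"); f=g["frame"];print(state()["tool_pos"])
h=cv2.cvtColor(f,cv2.COLOR_BGR2HSV); m=cv2.inRange(h,(0,150,60),(8,255,255))
n,l,st,c=cv2.connectedComponentsWithStats(m)
for i in range(1,n):
    if st[i,4]>300: print(st[i].tolist(),plane(g,*c[i],.03),plane(g,*c[i],.08))
g=cam("side"); cv2.imwrite("pics/s3.png",cv2.resize(g["frame"][220:400,240:440],None,fx=3,fy=3))
E
```

```text
t: 18.2
tool_pos: [0.4508, -0.405, 0.0444]
eef_rot: [[-0.993, -0.116, 0.001], [-0.116, 0.993, -0.001], [-0.0, -0.001, -1.0]]
wrist_force: [-2.7, 2.3, 8.4]
gripper_width: 0.0213
grasp_force: 42.8
t: 19.03
tool_pos: [0.4386, -0.3028, 0.1925]
eef_rot: [[-0.994, -0.113, 0.001], [-0.113, 0.994, -0.0], [-0.001, -0.0, -1.0]]
wrist_force: [1.4, -0.1, -0.2]
gripper_width: 0.0427
grasp_force: 0.0
t: 19.87
tool_pos: [0.526, -0.0829, 0.1289]
eef_rot: [[-0.993, -0.115, -0.011], [-0.115, 0.993, 0.0], [0.011, 0.002, -1.0]]
wrist_force: [-1.4, 0.1, -1.5]
gripper_width: 0.0424
grasp_force: 0.0
t: 20.03
tool_pos: [0.529, -0.0839, 0.1358]
eef_rot: [[-0.993, -0.115, 0.001], [-0.115, 0.993, -0.001], [-0.001, -0.001, -1.0]]
wrist_force: [0.8, 0.4, 0.4]
gripper_width: 0.0427
grasp_force: 0.0
[ 0.52933145 -0.08389973  0.13653301]
[226, 182, 37, 53, 1766] [ 0.51225514 -0.13469787  0.03      ] [ 0.50124906 -0.12618884  0.08      ]
[529, 182, 52, 53, 2271] [0.48796048 0.07242992 0.03      ] [0.48185772 0.039135   0.08      ]
[297, 203, 64, 11, 647] [ 0.50619385 -0.07796129  0.03      ] [ 0.49641111 -0.08090322  0.08      ]
[299, 218, 58, 106, 4230] [ 0.55148408 -0.07167532  0.03      ] [ 0.53256056 -0.07588593  0.08      ]
```

View pics/s3.png

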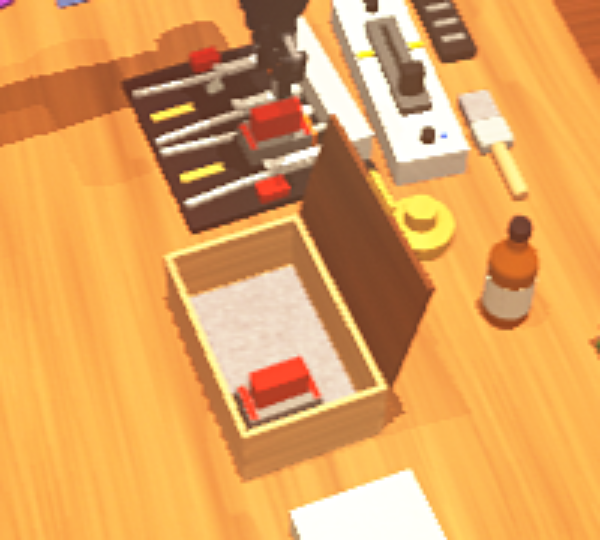

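```bash

python3 -m handwheel '[[[-0.009,0.0075,0],0],[[0,0,0.03],0],[[0,0,0.03],0],[[0,0,0.016],0],[[0,0,0.01],0],[[0,0,0],0],[[0,0,0],0]]' 50 40
python3 -m handwheel '[[[0,0,0],0],[[0,0,0],0],[[0,0,0],0],[[0,0,0],0]]' 10 40
python3 -m handwheel '[[[0.008,0,0],0],[[0.01,0,0],0],[[0.012,0,0],0],[[0.012,0,0],0],[[0.012,0,0],0],[[0.012,0,0],0],[[0.012,0,0],0],[[0.008,0,0],0],[[0,0,0],0],[[0,0,0],0]]'
python3 -m handwheel '[[[0,0,-0.02],0],[[0,0,-0.03],0],[[0,0,-0.03],0],[[0,0,-0.03],0],[[0,0,-0.03],0],[[0,0,-0.02],0],[[0,0,0],0],[[0,0,0],0]]'
```

```text
t: 20.72
tool_pos: [0.5377, -0.0749, 0.0495]
eef_rot: [[-0.993, -0.116, 0.002], [-0.116, 0.993, -0.0], [-0.002, -0.0, -1.0]]
wrist_force: [-1.2, 0.5, -0.3]
gripper_width: 0.0431
grasp_force: 0.0
t: 21.05
tool_pos: [0.538, -0.0749, 0.0503]
eef_rot: [[-0.993, -0.116, 0.003], [-0.116, 0.993, 0.0], [-0.003, -0.0, -1.0]]
wrist_force: [-0.7, 0.5, 6.0]
gripper_width: 0.0215
grasp_force: 43.0
t: 21.88
tool_pos: [0.4505, -0.0851, 0.0496]
eef_rot: [[-0.993, -0.115, -0.0], [-0.115, 0.993, -0.0], [0.0, -0.0, -1.0]]
wrist_force: [-2.9, 0.7, 12.5]
gripper_width: 0.0211
grasp_force: 44.1
t: 22.55
tool_pos: [0.4492, -0.0849, 0.2073]
eef_rot: [[-0.993, -0.114, -0.004], [-0.114, 0.993, 0.001], [0.004, 0.001, -1.0]]
wrist_force: [-0.3, 0.2, -3.2]
gripper_width: 0.0213
grasp_force: 42.0
```

```bash

python3 -m handwheel '[[[0.006,-0.03,0],0],[[0.006,-0.035,0],0],[[0.006,-0.035,0],0],[[0.006,-0.035,0],0],[[0.006,-0.035,0],0],[[0.006,-0.035,0],0],[[0,-0.007,0],0],[[0,0,0],0],[[0,0,0.03],0],[[0,0,0.03],0]]'
python3 -m handwheel '[[[0,0,0.03],0],[[0,0,0.03],0],[[0,0,0.02],0],[[0,0,0.01],0],[[0,0,0.006],0],[[0,0,0],0],[[0,0,0],0],[[0,0,0],0]]'
```

```text
t: 23.38
tool_pos: [0.4394, -0.2989, 0.1472]
eef_rot: [[-0.993, -0.114, -0.0], [-0.114, 0.993, 0.001], [0.0, 0.001, -1.0]]
wrist_force: [-0.4, 0.2, -3.1]
gripper_width: 0.0211
grasp_force: 42.0
t: 24.05
tool_pos: [0.4409, -0.2998, 0.0539]
eef_rot: [[-0.993, -0.116, 0.002], [-0.116, 0.993, -0.001], [-0.002, -0.001, -1.0]]
wrist_force: [0.1, -0.5, -2.3]
gripper_width: 0.0212
grasp_force: 41.8
```

```bash

python3 -m handwheel '[[[0,0,0.005],0],[[0,0,0.003],0],[[0,0,0.003],0],[[0,0,0],0],[[0,0,0],0],[[0,0,0],0]]'
python3 -m handwheel '[[[0,0,0],0],[[0,0,0],0],[[0,0,-0.02],0],[[0,0,-0.03],0],[[0,0,-0.04],0],[[0,0,-0.04],0],[[0,0,-0.04],0],[[0,0.03,0],0],[[0,0.036,0],0],[[0,0.036,0],0]]' 50
python3 -m handwheel '[[[0,0.036,0],0],[[0,0.036,0],0],[[0,0.036,0],0],[[0,0.036,0],0],[[0,0.036,0],0],[[0,0.036,0],0],[[0,0.036,0],0],[[0,0.036,0],0],[[0,0.036,0],0],[[0,0.036,0],0]]'
python3 -m handwheel '[[[0,0.036,0],0],[[0,0.036,0],0],[[0,0.036,0],0],[[0,0.036,0],0],[[0,0.02,0],0],[[0,0,0],0],[[0,0,0],0]]'
python3 - <<'E'
from h import *
s=state();print(s["tool_pos"])
g=cam("wrist"); cv2.imwrite("pics/w6.png",g["frame"])
g=cam("top"); f=g["frame"]; h=cv2.cvtColor(f,cv2.COLOR_BGR2HSV); m=cv2.inRange(h,(45,100,60),(75,255,255))[200:330,130:250]
p=np.argwhere(m); print(len(p), p.mean(0)[::-1]+[130,200] if len(p) else "")
cv2.imwrite("pics/c3.png",f)
E
```

```text
t: 24.55
tool_pos: [0.4395, -0.3, 0.0431]
eef_rot: [[-0.993, -0.115, -0.0], [-0.115, 0.993, -0.0], [0.0, -0.0, -1.0]]
wrist_force: [-3.6, 0.7, 7.8]
gripper_width: 0.0215
grasp_force: 43.6
t: 25.38
tool_pos: [0.4284, -0.1977, 0.2124]
eef_rot: [[-0.994, -0.113, 0.003], [-0.113, 0.994, -0.0], [-0.003, -0.0, -1.0]]
wrist_force: [0.2, 1.2, 0.6]
gripper_width: 0.0426
grasp_force: 0.0
t: 26.22
tool_pos: [0.3863, 0.1612, 0.2121]
eef_rot: [[-0.993, -0.116, 0.001], [-0.116, 0.993, 0.001], [-0.001, 0.001, -1.0]]
wrist_force: [0.7, -0.0, -0.2]
gripper_width: 0.0427
grasp_force: 0.0
t: 26.8
tool_pos: [0.3676, 0.323, 0.2113]
eef_rot: [[-0.993, -0.117, -0.0], [-0.117, 0.993, -0.0], [0.0, -0.0, -1.0]]
wrist_force: [0.3, -0.1, -0.7]
gripper_width: 0.0428
grasp_force: 0.0
[0.36757337 0.32303724 0.21125945]
271 [164.47601476 224.16605166]
```

View pics/w6.png

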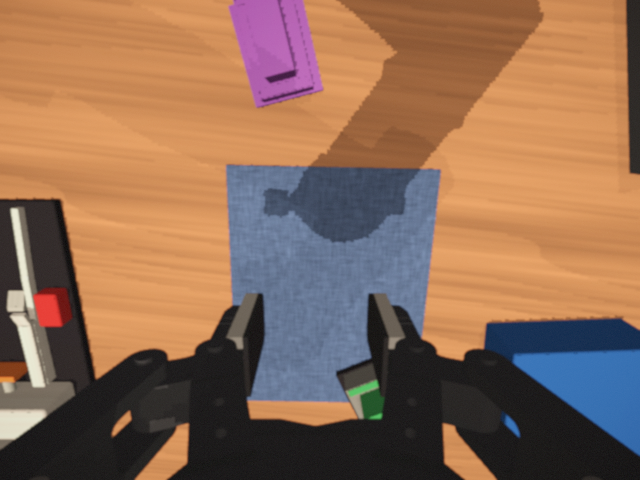

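```bash

python3 -m handwheel '[[[-0.028,0.014,-0.01],0],[[-0.028,0.014,-0.01],0],[[-0.028,0.014,-0.01],0],[[-0.028,0.014,-0.01],0],[[0,0,0],0],[[0,0,0],0]]'
python3 - <<'E'
from h import *
s=state();print(s["tool_pos"])
g=cam("wrist"); f=g["frame"]; cv2.imwrite("pics/w7.png",f)
h=cv2.cvtColor(f,cv2.COLOR_BGR2HSV); m=cv2.inRange(h,(45,100,60),(75,255,255))
n,l,st,c=cv2.connectedComponentsWithStats(m)
for i in range(1,n):
    if st[i,4]>100: 
        r=cv2.minAreaRect(np.argwhere(l==i)[:,::-1].astype(np.float32)); b=cv2.boxPoints(r)
        print(st[i].tolist(),c[i],plane(g,*c[i],.071),[np.round(plane(g,*p,.071)[:2],3).tolist() for p in b])
g=cam("top"); print(plane(g,164.5,224.2,.065))
E
```

```text
t: 27.4
tool_pos: [0.4739, 0.3899, 0.2512]
eef_rot: [[-0.994, -0.113, -0.0], [-0.113, 0.994, -0.0], [0.0, -0.0, -1.0]]
wrist_force: [0.0, -0.9, -0.7]
gripper_width: 0.0426
grasp_force: 0.0
[0.47393572 0.38988204 0.25121503]
[296, 257, 36, 19, 199] [313.36683417 265.69849246] [0.51991928 0.39284448 0.071     ] [[0.527, 0.377], [0.509, 0.406], [0.513, 0.409], [0.532, 0.379]]
[306, 269, 52, 66, 1643] [327.8204504  302.24223981] [0.55483435 0.41048278 0.071     ] [[0.541, 0.377], [0.519, 0.401], [0.569, 0.444], [0.594, 0.419]]
[0.55143603 0.40448904 0.065     ]
```

View pics/w7.png

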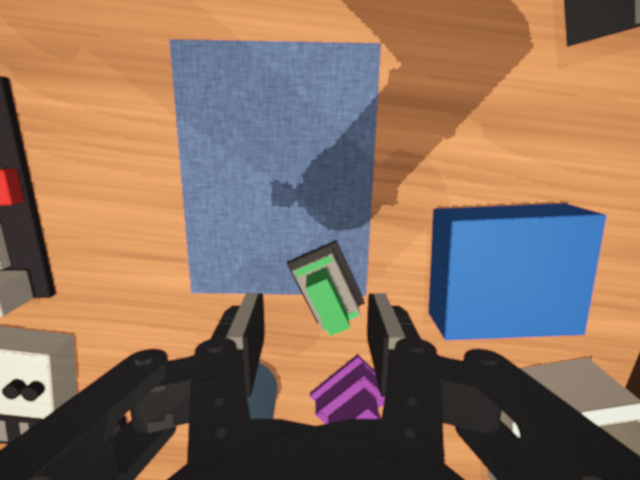

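```bash
python3 - <<'E'
from h import *
g=cam("wrist"); f=g["frame"]
h=cv2.cvtColor(f,cv2.COLOR_BGR2HSV); m=cv2.inRange(h,(45,100,140),(75,255,255))
n,l,st,c=cv2.connectedComponentsWithStats(m)
for i in range(1,n):
    if st[i,4]>100: 
        P=np.argwhere(l==i)[:,::-1].astype(float)
        Q=np.array([plane(g,u,v,.071)[:2] for u,v in P]).astype(np.float32)
        r=cv2.minAreaRect(Q*1000); print(st[i].tolist(),c[i],r, np.round(cv2.boxPoints(r)).tolist())
        w,v=np.linalg.eigh(np.cov((Q-Q.mean(0)).T)); print(np.degrees(np.arctan2(v[1,1],v[0,1])))
E
```

```text
[296, 259, 36, 19, 197] [313.65482234 267.68020305] ((519.9238891601562, 392.5207214355469), (5.320608139038086, 34.112876892089844), 31.538198471069336) [[509.0, 406.0], [527.0, 377.0], [531.0, 379.0], [513.0, 408.0]]
121.11841247782077
[307, 281, 43, 56, 1215] [328.43950617 308.79341564] ((560.5121459960938, 410.8995666503906), (55.802101135253906, 23.286561965942383), 29.926389694213867) [[531.0, 407.0], [542.0, 387.0], [591.0, 415.0], [579.0, 435.0]]
-149.50637090581012
```

```bash

python3 -m handwheel '[[[0,0,0],-6],[[0,0,0],-6],[[0,0,0],-6],[[0,0,0],-5.6],[[-0.03,-0.01,0.02],0],[[-0.03,-0.01,0.03],0],[[-0.025,-0.0055,0.03],0],[[0,0,0.03],0],[[0,0,0],0],[[0,0,0],0]]' 55 40
python3 - <<'E'
from h import *
s=state();T=np.array(s["eef_rot"]);p=s["tool_pos"];print(p)
g=cam("wrist"); f=g["frame"]
h=cv2.cvtColor(f,cv2.COLOR_BGR2HSV); m=cv2.inRange(h,(45,100,140),(75,255,255))
n,l,st,c=cv2.connectedComponentsWithStats(m)
for i in range(1,n):
    if st[i,4]>100: 
        P=np.argwhere(l==i)[:,::-1].astype(float)
        Q=np.array([(T.T@(plane(g,u,v,.071)-p))[:2] for u,v in P]).astype(np.float32)
        print(st[i].tolist(),cv2.minAreaRect(Q*1000))
E
```

```text
t: 28.38
tool_pos: [0.5564, 0.4096, 0.1416]
eef_rot: [[-0.864, -0.503, -0.003], [-0.503, 0.864, -0.004], [0.005, -0.002, -1.0]]
wrist_force: [0.4, 0.6, 0.4]
gripper_width: 0.0474
grasp_force: 0.0
[0.5563783 0.4096332 0.1415523]
[286, 196, 58, 10, 489] ((34.001869201660156, -1.2415828704833984), (32.89655303955078, 5.001400470733643), 88.45925903320312)
[289, 220, 55, 87, 3169] ((-5.000589370727539, -0.30834197998046875), (33.44600296020508, 54.99996566772461), 89.97994232177734)
```

```bash

python3 -m handwheel '[[[-0.005,0,0.03],0],[[0,0,0.03],0],[[0,0,0.025],0],[[0,0,0.012],0],[[0,0,0],0],[[0,0,0],0]]' 55 40
python3 -m handwheel '[[[0,0,0],0],[[0,0,0],0],[[0,0,0],0],[[0,0,0],0]]' 10 40
python3 -m handwheel '[[[0,0,-0.02],0],[[0,0,-0.03],0],[[0,0,-0.03],0],[[0,0,-0.03],0],[[0,0,-0.03],0],[[0,0,-0.02],0],[[0,0,0],0],[[0,0,0],0]]'
```

```text
t: 28.93
tool_pos: [0.5626, 0.4146, 0.0485]
eef_rot: [[-0.864, -0.504, 0.003], [-0.504, 0.864, 0.002], [-0.003, 0.0, -1.0]]
wrist_force: [-0.3, 0.5, 1.3]
gripper_width: 0.047
grasp_force: 0.0
t: 29.27
tool_pos: [0.5632, 0.4147, 0.0489]
eef_rot: [[-0.864, -0.504, 0.004], [-0.504, 0.864, 0.003], [-0.005, 0.001, -1.0]]
wrist_force: [-1.6, -0.6, 5.4]
gripper_width: 0.0214
grasp_force: 44.1
t: 29.93
tool_pos: [0.5618, 0.4139, 0.207]
eef_rot: [[-0.864, -0.503, 0.001], [-0.503, 0.864, 0.002], [-0.002, 0.002, -1.0]]
wrist_force: [-0.6, -0.2, -2.4]
gripper_width: 0.0207
grasp_force: 43.0
```

```bash

python3 -m handwheel '[[[0,0,0],6],[[0,0,0],6],[[0,0,0],6],[[0,0,0],5.7],[[0.015,-0.03,0],0],[[0.015,-0.036,0],0],[[0.015,-0.036,0],0],[[0.015,-0.036,0],0],[[0.015,-0.036,0],0],[[0.015,-0.036,0],0]]'
python3 -m handwheel '[[[0.015,-0.036,0],0],[[0.015,-0.036,0],0],[[0.015,-0.036,0],0],[[0.015,-0.036,0],0],[[0.01,-0.03,0],0],[[0,0,0.03],0],[[0,0,0.03],0],[[0,0,0],0],[[0,0,0],0]]'
python3 - <<'E'
from h import *
s=state();p=s["tool_pos"];print(p,np.round(s["eef_rot"],4).tolist(),s["gripper_width"])
g=cam("wrist"); f=g["frame"];h=cv2.cvtColor(f,cv2.COLOR_BGR2HSV)
for nm,lo,hi,z in (("red",(0,150,60),(8,255,255),.03),("green",(45,100,60),(75,255,255),.08),("yel",(22,120,80),(35,255,255),.012)):
    n,l,st,c=cv2.connectedComponentsWithStats(cv2.inRange(h,lo,hi))
    for i in range(1,n):
        if st[i,4]>200: print(nm,st[i].tolist(),plane(g,*c[i],z))
cv2.imwrite("pics/w8.png",f)
E
```

```text
t: 30.77
tool_pos: [0.4941, 0.1923, 0.2034]
eef_rot: [[-0.994, -0.113, -0.004], [-0.113, 0.994, -0.002], [0.005, -0.002, -1.0]]
wrist_force: [0.5, -0.9, -1.5]
gripper_width: 0.0211
grasp_force: 43.0
t: 31.52
tool_pos: [0.4446, 0.013, 0.1441]
eef_rot: [[-0.994, -0.113, -0.006], [-0.113, 0.994, -0.003], [0.007, -0.002, -1.0]]
wrist_force: [-0.7, 0.0, -1.9]
gripper_width: 0.0208
grasp_force: 42.9
[0.44460138 0.01304263 0.14405836] [[-0.9936, -0.113, -0.0063], [-0.113, 0.9936, -0.0026], [0.0065, -0.0018, -1.0]] 0.020760598556113063
red [93, 276, 42, 50, 1786] [ 0.50993396 -0.13191418  0.03      ]
red [377, 276, 34, 49, 1486] [0.48568419 0.07578084 0.03      ]
green [268, 211, 94, 16, 1391] [0.41974324 0.00918865 0.08      ]
green [284, 232, 64, 163, 9759] [0.47811586 0.016343   0.08      ]
yel [173, 183, 24, 67, 249] [ 0.44340193 -0.08622654  0.012     ]
yel [0, 407, 48, 30, 826] [ 0.64620923 -0.22701582  0.012     ]
```

View pics/w8.png

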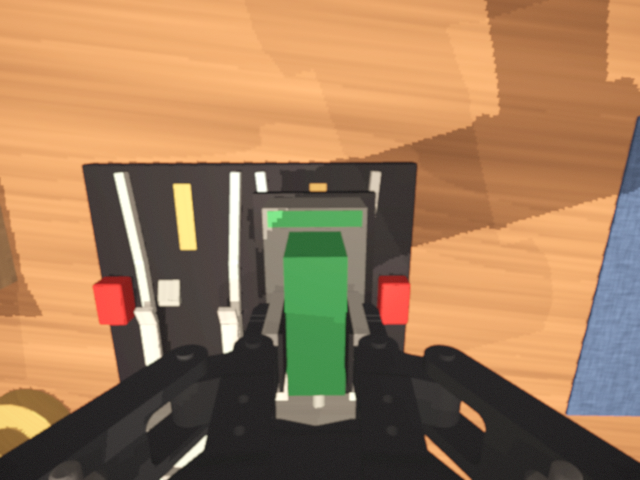

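```bash

python3 -m handwheel '[[[0,0.001,0.03],0],[[0,0,0.025],0],[[0,0,0.02],0],[[0,0,0.005],0],[[0,0,0.003],0],[[0,0,0],0],[[0,0,0],0],[[0,0,0],0]]'
python3 -m handwheel '[[[0,0,0.003],0],[[0,0,0],0],[[0,0,0],0]]'
```

```text
t: 32.23
tool_pos: [0.4476, 0.0155, 0.0644]
eef_rot: [[-0.993, -0.114, 0.003], [-0.114, 0.993, 0.001], [-0.003, 0.001, -1.0]]
wrist_force: [-0.8, 0.8, -1.7]
gripper_width: 0.0214
grasp_force: 42.9
t: 32.48
tool_pos: [0.4465, 0.015, 0.0602]
eef_rot: [[-0.994, -0.113, 0.0], [-0.113, 0.994, 0.0], [-0.0, 0.0, -1.0]]
wrist_force: [-0.7, 0.9, -2.4]
gripper_width: 0.0212
grasp_force: 43.0
```

```bash

python3 -m handwheel '[[[0,0,0.002],0],[[0,0,0],0],[[0,0,0],0]]'
python3 -m handwheel '[[[0,0,0.002],0],[[0,0,0],0],[[0,0,0],0]]'
```

```text
t: 32.73
tool_pos: [0.4467, 0.015, 0.058]
eef_rot: [[-0.994, -0.114, 0.001], [-0.114, 0.994, 0.0], [-0.001, 0.0, -1.0]]
wrist_force: [0.3, -0.1, -2.2]
gripper_width: 0.0213
grasp_force: 43.0
t: 32.98
tool_pos: [0.4466, 0.0147, 0.0576]
eef_rot: [[-0.993, -0.114, 0.0], [-0.114, 0.993, -0.001], [-0.0, -0.001, -1.0]]
wrist_force: [-4.9, -1.3, 14.9]
gripper_width: 0.0211
grasp_force: 45.1
```

```bash

python3 -m handwheel '[[[0,0,0],0],[[0,0,0],0],[[0,0,0],0],[[0,0,0.004],0],[[0,0,0],0],[[0,0,0],0]]' 50
python3 -m handwheel '[[[0,0,0],0],[[0,0,0],0],[[0,0,0],0],[[0,0,0],0],[[0,0,0],0]]' 10 60
python3 -m handwheel '[[[-0.008,0,0],0],[[-0.01,0,0],0],[[-0.01,0,0],0],[[-0.01,0,0],0],[[-0.01,0,0],0],[[-0.01,0,0],0],[[-0.01,0,0],0],[[-0.008,0,0],0],[[0,0,0],0],[[0,0,0],0]]'
```

```text
t: 33.48
tool_pos: [0.4461, 0.0149, 0.0515]
eef_rot: [[-0.994, -0.113, -0.001], [-0.113, 0.994, -0.0], [0.001, -0.0, -1.0]]
wrist_force: [-0.5, -0.5, -0.2]
gripper_width: 0.0426
grasp_force: 0.0
t: 33.9
tool_pos: [0.4464, 0.0149, 0.052]
eef_rot: [[-0.994, -0.113, 0.0], [-0.113, 0.994, -0.0], [-0.0, -0.0, -1.0]]
wrist_force: [-0.1, 0.1, -0.4]
gripper_width: 0.0213
grasp_force: 58.8
t: 34.73
tool_pos: [0.5239, 0.0239, 0.0521]
eef_rot: [[-0.994, -0.114, 0.003], [-0.114, 0.994, 0.001], [-0.003, 0.0, -1.0]]
wrist_force: [1.4, -0.5, 0.6]
gripper_width: 0.0209
grasp_force: 59.1
```

```bash

python3 -m handwheel '[[[-0.005,0,0],0],[[-0.005,0,0],0],[[0,0,0],0],[[0,0,0],0]]'
python3 -m handwheel '[[[-0.005,0,0],0],[[-0.003,0,0],0],[[0,0,0],0],[[0,0,0],0]]'
python3 - <<'E'
from h import *
g=cam("wrist"); f=g["frame"]; cv2.imwrite("pics/w9.png",f)
h=cv2.cvtColor(f,cv2.COLOR_BGR2HSV); m=cv2.inRange(h,(45,100,50),(75,255,255))
print(state()["tool_pos"],state()["wrist_force"])
n,l,st,c=cv2.connectedComponentsWithStats(m)
for i in range(1,n):
    if st[i,4]>200: print(st[i].tolist())
E
```

```text
t: 35.07
tool_pos: [0.5273, 0.0237, 0.0523]
eef_rot: [[-0.994, -0.113, -0.01], [-0.113, 0.994, -0.002], [0.01, -0.001, -1.0]]
wrist_force: [-11.1, 0.5, 13.6]
gripper_width: 0.0212
grasp_force: 60.9
t: 35.4
tool_pos: [0.5325, 0.0238, 0.0525]
eef_rot: [[-0.994, -0.113, -0.016], [-0.113, 0.994, -0.004], [0.016, -0.002, -1.0]]
wrist_force: [-17.0, 0.8, 21.9]
gripper_width: 0.0205
grasp_force: 61.7
[0.53246284 0.02381127 0.05249434] [-17.06266027   0.40715246  21.42060645]
[267, 214, 98, 17, 1567]
[282, 236, 67, 170, 10652]
```

View pics/w9.png

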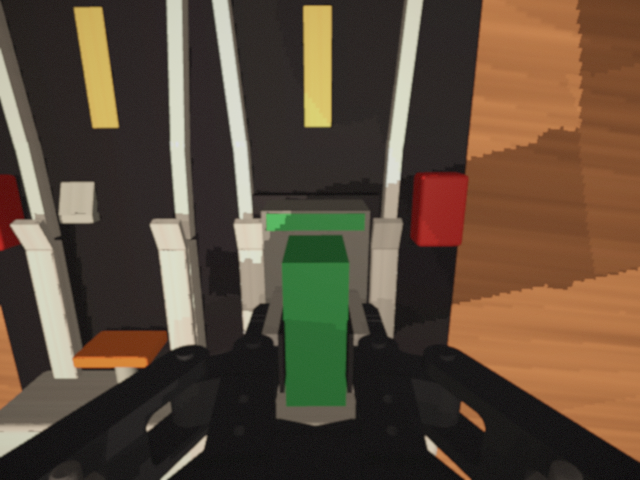

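```bash

python3 -m handwheel '[[[-0.004,0,-0.001],0],[[-0.004,0,0],0],[[0,0,0],0],[[0,0,0],0]]'
python3 -m handwheel '[[[-0.003,0,0],0],[[-0.003,0,0],0],[[0,0,0],0],[[0,0,0],0]]'
```

```text
t: 35.78
tool_pos: [0.5403, 0.0247, 0.0526]
eef_rot: [[-0.994, -0.112, -0.016], [-0.112, 0.994, -0.004], [0.017, -0.002, -1.0]]
wrist_force: [-14.6, -0.1, 16.5]
gripper_width: 0.0215
grasp_force: 61.0
t: 36.12
tool_pos: [0.5456, 0.0253, 0.0526]
eef_rot: [[-0.994, -0.112, -0.018], [-0.112, 0.994, -0.004], [0.018, -0.002, -1.0]]
wrist_force: [-17.1, 0.4, 17.2]
gripper_width: 0.0209
grasp_force: 61.1
```

```bash
python3 - <<'E'
from h import *
g=cam("wrist"); f=g["frame"];h=cv2.cvtColor(f,cv2.COLOR_BGR2HSV); m=cv2.inRange(h,(0,150,60),(8,255,255))
n,l,st,c=cv2.connectedComponentsWithStats(m)
for i in range(1,n):
    if st[i,4]>300: print(st[i].tolist(),plane(g,*c[i],.03))
p=np.array([.489,.077,.03])
for z in(.03,.022): print(proj(g,(.489,.0765,z)))
E
```

```text
[412, 144, 60, 76, 4130] [0.48842387 0.07419815 0.03      ]
[0, 146, 18, 76, 852] [ 0.51054946 -0.11669631  0.03      ]
(np.float64(446.14688029451474), np.float64(182.77103289562103))
(np.float64(440.33214040269144), np.float64(180.816603291921))
```

```bash

python3 -m handwheel '[[[-0.002,0,0],0],[[0,0,0],0],[[0,0,0],0]]'
python3 -m handwheel '[[[-0.002,0,0],0],[[0,0,0],0],[[0,0,0],0]]'
python3 -m handwheel '[[[-0.002,0,0],0],[[0,0,0],0],[[0,0,0],0]]'
```

```text
t: 36.42
tool_pos: [0.5475, 0.0255, 0.0526]
eef_rot: [[-0.994, -0.112, -0.018], [-0.112, 0.994, -0.004], [0.018, -0.002, -1.0]]
wrist_force: [-15.7, -0.4, 16.6]
gripper_width: 0.0211
grasp_force: 61.0
t: 36.67
tool_pos: [0.5494, 0.0258, 0.0526]
eef_rot: [[-0.994, -0.112, -0.018], [-0.112, 0.994, -0.004], [0.018, -0.002, -1.0]]
wrist_force: [-16.6, -0.4, 17.0]
gripper_width: 0.021
grasp_force: 61.1
t: 36.92
tool_pos: [0.5507, 0.0259, 0.0526]
eef_rot: [[-0.994, -0.112, -0.019], [-0.112, 0.994, -0.004], [0.02, -0.002, -1.0]]
wrist_force: [-17.5, 0.9, 17.6]
gripper_width: 0.0209
grasp_force: 61.4
```

```bash

python3 -m handwheel '[[[-0.002,0,0],0],[[0,0,0],0],[[0,0,0],0]]'
python3 -m handwheel '[[[-0.002,0,0],0],[[0,0,0],0],[[0,0,0],0]]'
python3 - <<'E'
from h import *
g=cam("wrist"); f=g["frame"];h=cv2.cvtColor(f,cv2.COLOR_BGR2HSV); m=cv2.inRange(h,(0,150,60),(8,255,255))
n,l,st,c=cv2.connectedComponentsWithStats(m)
for i in range(1,n):
    if st[i,4]>300: print(st[i].tolist(),plane(g,*c[i],.03))
E
```

```text
t: 37.17
tool_pos: [0.551, 0.0259, 0.0528]
eef_rot: [[-0.993, -0.112, -0.023], [-0.112, 0.994, -0.005], [0.023, -0.002, -1.0]]
wrist_force: [-23.1, 1.5, 22.7]
gripper_width: 0.021
grasp_force: 62.0
t: 37.42
tool_pos: [0.5512, 0.0259, 0.0529]
eef_rot: [[-0.993, -0.112, -0.027], [-0.112, 0.994, -0.006], [0.027, -0.003, -1.0]]
wrist_force: [-26.1, 2.2, 27.1]
gripper_width: 0.0209
grasp_force: 62.6
[414, 131, 63, 79, 4477] [0.48896789 0.07534634 0.03      ]
[0, 135, 17, 76, 769] [ 0.5110622  -0.11644688  0.03      ]
```

```bash

python3 -m handwheel '[[[0.004,0,0],0],[[0.004,0,0],0],[[0,0,0],0],[[0,0,0],0]]'
python3 -m handwheel '[[[0,0,0],0],[[0,0,0],0],[[0,0,0],0],[[0,0,-0.02],0],[[0,0,-0.03],0],[[0,0,-0.03],0],[[0,0,-0.03],0],[[0.03,0,-0.03],0],[[0,0,0],0],[[0,0,0],0]]' 50
python3 - <<'E'
from h import *
s=state();print(s["tool_pos"])
g=cam("wrist"); f=g["frame"];h=cv2.cvtColor(f,cv2.COLOR_BGR2HSV)
for nm,lo,hi,z in (("red",(0,150,60),(8,255,255),.03),("green",(45,100,140),(75,255,255),.08)):
    n,l,st,c=cv2.connectedComponentsWithStats(cv2.inRange(h,lo,hi))
    for i in range(1,n):
        if st[i,4]>200:
            Q=np.array([plane(g,u,v,z)[:2] for v,u in np.argwhere(l==i)]).astype(np.float32)*1000
            print(nm,st[i].tolist(),cv2.minAreaRect(Q))
cv2.imwrite("pics/w10.png",f)
E
```

```text
t: 37.8
tool_pos: [0.5502, 0.026, 0.0524]
eef_rot: [[-0.994, -0.112, -0.011], [-0.112, 0.994, -0.003], [0.012, -0.001, -1.0]]
wrist_force: [-9.6, -1.5, 9.3]
gripper_width: 0.0215
grasp_force: 60.1
t: 38.63
tool_pos: [0.5269, 0.0245, 0.1947]
eef_rot: [[-0.994, -0.114, 0.005], [-0.114, 0.994, 0.002], [-0.005, 0.001, -1.0]]
wrist_force: [0.2, 0.6, 0.3]
gripper_width: 0.0429
grasp_force: 0.0
[0.52692139 0.02450293 0.19467341]
red [369, 159, 31, 45, 1284] ((488.8910217285156, 76.4067611694336), (35.75436782836914, 24.583831787109375), 6.5060715675354)
red [107, 160, 40, 45, 1480] ((513.4995727539062, -132.03811645507812), (35.770545959472656, 28.722782135009766), 6.5059051513671875)
green [291, 259, 46, 32, 742] ((561.7213134765625, 25.946903228759766), (32.81647491455078, 21.520143508911133), 69.08891296386719)
```

View pics/w10.png

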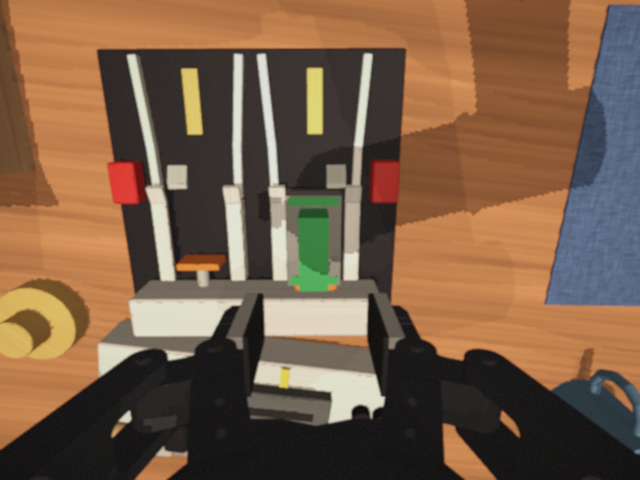

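```bash

python3 -m handwheel '[[[0,0,0],6.5],[[-0.03,-0.016,0],0],[[-0.03,-0.016,0],0],[[-0.03,-0.016,0],0],[[-0.03,-0.016,0],0],[[-0.03,-0.016,0],0],[[-0.021,-0.0115,0.03],0],[[0,0,0.02],0],[[0,0,0],0],[[0,0,0],0]]' 50 30
python3 - <<'E'
from h import *
s=state();print(s["tool_pos"],np.round(s["eef_rot"][0],3))
g=cam("wrist"); f=g["frame"]; h=cv2.cvtColor(f,cv2.COLOR_BGR2HSV)
n,l,st,c=cv2.connectedComponentsWithStats(cv2.inRange(h,(22,120,80),(35,255,255)))
for i in range(1,n):
    if st[i,4]>20: print(st[i].tolist(),plane(g,*c[i],.047),plane(g,*c[i],.055))
n,l,st,c=cv2.connectedComponentsWithStats(cv2.inRange(h,(0,0,0),(180,255,32))[180:310])
for i in range(1,n):
    if st[i,4]>150: print(st[i].tolist(),plane(g,c[i][0],c[i][1]+180,.1))
E
```

```text
t: 39.52
tool_pos: [0.6964, -0.0678, 0.1388]
eef_rot: [[-1.0, 0.0, -0.007], [0.0, 1.0, -0.001], [0.007, -0.001, -1.0]]
wrist_force: [-0.2, 0.0, -0.5]
gripper_width: 0.043
grasp_force: 0.0
[ 0.69640645 -0.06775666  0.13875767] [-1.     0.    -0.007]
[80, 139, 60, 74, 1880] [ 0.64881266 -0.19089856  0.047     ] [ 0.64802574 -0.18670018  0.055     ]
[44, 166, 45, 39, 308] [ 0.65516596 -0.22266368  0.047     ] [ 0.65416202 -0.21738031  0.055     ]
[80, 180, 7, 7, 27] [ 0.65481108 -0.21291726  0.047     ] [ 0.65381927 -0.20796679  0.055     ]
[436, 198, 13, 27, 180] [0.67265692 0.01243435 0.047     ] [0.67105555 0.00968749 0.055     ]
[103, 214, 19, 14, 60] [ 0.67931911 -0.19844703  0.047     ] [ 0.67749018 -0.19399082  0.055     ]
[425, 290, 14, 23, 267] [0.73506611 0.01093572 0.047     ] [0.73133303 0.00824005 0.055     ]
[298, 61, 85, 63, 1906] [ 0.69327577 -0.06534576  0.1       ]
[536, 66, 67, 26, 1228] [0.68678067 0.06056936 0.1       ]
[378, 77, 112, 11, 880] [ 0.68858571 -0.00491158  0.1       ]
```

```bash

python3 -m handwheel '[[[-0.002,0,0.02],0],[[0,0,0.02],0],[[0,0,0.02],0],[[0,0,0],0],[[0,0,0],0]]' 50 30
python3 -m handwheel '[[[0,0,0],0],[[0,0,0],0],[[0,0,0],0],[[0,0,0],0],[[0,0,0],0]]' 10 30
python3 -m handwheel '[[[0,0.01,0],0],[[0,0.012,0],0],[[0,0.012,0],0],[[0,0.012,0],0],[[0,0.012,0],0],[[0,0.012,0],0],[[0,0.0095,0],0],[[0,0,0],0],[[0,0,0],0]]'
```

```text
t: 39.98
tool_pos: [0.6996, -0.0669, 0.0835]
eef_rot: [[-1.0, -0.001, 0.001], [-0.001, 1.0, -0.001], [-0.001, -0.001, -1.0]]
wrist_force: [0.0, 0.4, -0.5]
gripper_width: 0.0427
grasp_force: 0.0
t: 40.4
tool_pos: [0.7009, -0.0672, 0.0854]
eef_rot: [[-1.0, -0.0, 0.005], [-0.0, 1.0, 0.0], [-0.005, 0.0, -1.0]]
wrist_force: [-1.4, 0.8, 6.3]
gripper_width: 0.019
grasp_force: 32.4
t: 41.15
tool_pos: [0.7024, 0.0137, 0.0854]
eef_rot: [[-1.0, -0.002, 0.008], [-0.002, 1.0, 0.001], [-0.008, 0.001, -1.0]]
wrist_force: [2.5, 1.6, 6.3]
gripper_width: 0.0191
grasp_force: 32.5
```

```bash

python3 -m handwheel '[[[0,-0.0015,0],0],[[0,0,0],0]]'
python3 -m handwheel '[[[0,0,0],0],[[0,0,0],0],[[0,0,0],0],[[0,0,-0.02],0],[[0,0,-0.03],0],[[0,0,-0.03],0],[[0.03,0,-0.03],0],[[0.02,0,0],0],[[0,0,0],0],[[0,0,0],0]]' 50
python3 - <<'E'
from h import *
s=state();print(s["tool_pos"])
g=cam("wrist"); f=g["frame"]; h=cv2.cvtColor(f,cv2.COLOR_BGR2HSV)
n,l,st,c=cv2.connectedComponentsWithStats(cv2.inRange(h,(22,120,80),(35,255,255)))
for i in range(1,n):
    if st[i,4]>20: print(st[i].tolist(),plane(g,*c[i],.047))
cv2.imwrite("pics/w11.png",f[150:400])
E
```

```text
t: 41.32
tool_pos: [0.7024, 0.0117, 0.0854]
eef_rot: [[-1.0, -0.001, 0.008], [-0.001, 1.0, 0.001], [-0.008, 0.001, -1.0]]
wrist_force: [2.4, 1.5, 5.4]
gripper_width: 0.0191
grasp_force: 32.4
t: 42.15
tool_pos: [0.6489, 0.0106, 0.1922]
eef_rot: [[-1.0, -0.0, -0.0], [-0.0, 1.0, 0.0], [0.0, 0.0, -1.0]]
wrist_force: [0.5, 0.8, 0.0]
gripper_width: 0.0426
grasp_force: 0.0
[0.64890881 0.01058347 0.19217428]
[42, 199, 42, 49, 934] [ 0.64462231 -0.18619954  0.047     ]
[3, 221, 35, 24, 151] [ 0.65406128 -0.22439568  0.047     ]
[315, 245, 7, 10, 47] [0.66782275 0.01270259 0.047     ]
[314, 255, 9, 13, 96] [0.67828632 0.0123766  0.047     ]
```

View pics/w11.png

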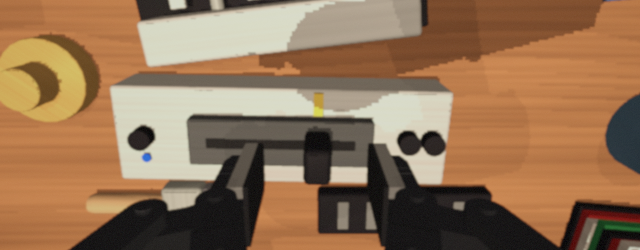

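```bash

python3 -m handwheel '[[[0,0,-0.03],-6.5],[[0,-0.036,0],0],[[0,-0.036,0],0],[[0,-0.036,0],0],[[0,-0.036,0],0],[[0,-0.036,0],0],[[0,-0.036,0],0],[[0,-0.036,0],0],[[0,-0.036,0],0],[[0,-0.036,0],0]]' 0
python3 -m handwheel '[[[0.03,-0.0125,0],0],[[0.03,0,0],0],[[0.024,0,0],0],[[0,0,0],0],[[0,0,0],0]]' 0
python3 - <<'E'
from h import *
s=state();print(s["tool_pos"],s["wrist_force"])
g=cam("side"); cv2.imwrite("pics/s4.png",cv2.resize(g["frame"][200:400,240:460],None,fx=2.7,fy=2.7))
p=s["tool_pos"]-np.array([.5278,-.342,.0845]); print("rel hinge x",p@[.9935,.114,0],"z",p[2])
E
```

```text
t: 43.03
tool_pos: [0.6869, -0.3133, 0.2196]
eef_rot: [[-0.994, -0.113, -0.003], [-0.113, 0.994, 0.001], [0.003, 0.001, -1.0]]
wrist_force: [1.1, 0.5, -0.1]
gripper_width: 0.0002
grasp_force: 0.0
t: 43.45
tool_pos: [0.604, -0.3341, 0.2209]
eef_rot: [[-0.994, -0.112, -0.002], [-0.112, 0.994, 0.0], [0.002, 0.001, -1.0]]
wrist_force: [-0.0, -0.4, 0.2]
gripper_width: -0.0002
grasp_force: 0.0
[ 0.60401227 -0.33411222  0.22085593] [-0.01234285 -0.36021789  0.15617319]
rel hinge x 0.07661609846836635 z 0.1363559266585151
```

View pics/s4.png

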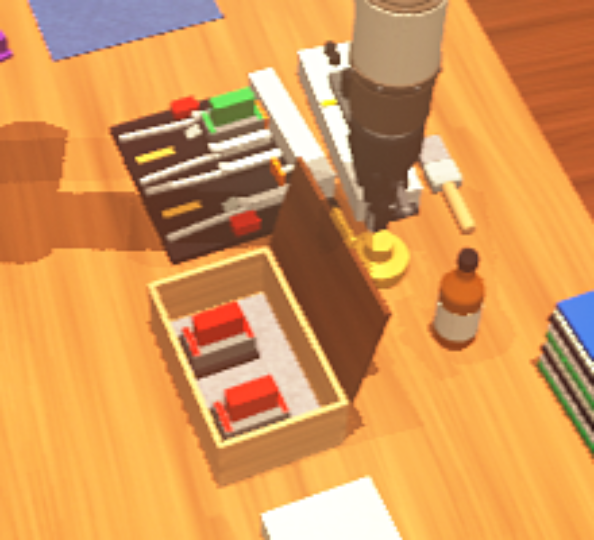

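```bash

python3 -m handwheel '[[[0,0,0.023],0],[[0,0,0],0],[[0.018,0,0],0],[[0.02,0,0],0],[[0.02,0,0],0],[[0.015,0,0],0],[[0.015,0,0],0],[[0.015,0,0.003],0],[[0.015,0,0.004],0],[[0,0,0],0]]' 0
python3 - <<'E'
from h import *
s=state();p=s["tool_pos"]-np.array([.5278,-.342,.0845]); print(s["wrist_force"],"rel hinge x",p@[.9935,.114,0],"z",p[2])
g=cam("side"); cv2.imwrite("pics/s5.png",cv2.resize(g["frame"][200:400,240:460],None,fx=2.7,fy=2.7))
E
```

```text
t: 44.33
tool_pos: [0.4864, -0.3463, 0.1915]
eef_rot: [[-0.994, -0.113, -0.002], [-0.113, 0.994, 0.001], [0.002, 0.001, -1.0]]
wrist_force: [-0.4, -0.2, 0.4]
gripper_width: 0.0002
grasp_force: 0.0
[-0.43237349 -0.21414784  0.42023372] rel hinge x -0.04159489199260168 z 0.10700051780608495
```

```bash

python3 -m handwheel '[[[0.013,0,0.008],0],[[0.013,0,0.009],0],[[0.011,0,0.011],0],[[0.011,0,0.011],0],[[0.007,0,0.014],0],[[0.007,0,0.014],0],[[0.003,0,0.015],0],[[0.003,0,0.014],0],[[0,0,0],0],[[0,0,0],0]]' 0
python3 -m handwheel '[[[0,0,0.003],0],[[0,0,0.003],0],[[0,0,0],0],[[0,0,0],0]]' 0
python3 - <<'E'
from h import *
s=state();p=s["tool_pos"]-np.array([.5278,-.342,.0845]); print(s["wrist_force"],"rel hinge x",p@[.9935,.114,0],"z",p[2])
E
```

```text
t: 45.22
tool_pos: [0.4207, -0.3544, 0.0955]
eef_rot: [[-0.993, -0.114, -0.002], [-0.114, 0.993, 0.0], [0.002, 0.0, -1.0]]
wrist_force: [-0.5, -0.2, -0.5]
gripper_width: -0.0001
grasp_force: 0.0
t: 45.55
tool_pos: [0.4216, -0.3549, 0.0925]
eef_rot: [[-0.993, -0.115, 0.003], [-0.115, 0.993, -0.002], [-0.003, -0.003, -1.0]]
wrist_force: [-0.4, 2.3, 8.4]
gripper_width: 0.0001
grasp_force: 4.4
[-0.42225372  2.33559119  8.39343528] rel hinge x -0.10697620152889455 z 0.008019743316889816
```

```bash

python3 -m handwheel '[[[0,0,0.003],0],[[0,0,0],0],[[0,0,0],0],[[0,0,-0.03],0],[[0,0,-0.04],0],[[0,0,-0.04],0],[[0,0,-0.04],0],[[0,0.03,0],0],[[0,0,0],0],[[0,0,0],0]]' 0
python3 - <<'E'
from h import *
s=state();print(s["tool_pos"],s["wrist_force"],s["t"])
for n,r in(("top",(395,205,505,305)),("side",(290,285,380,380))):
    g=cam(n); h=cv2.cvtColor(g["frame"],cv2.COLOR_BGR2HSV); x0,y0,x1,y1=r
    print(n,"red in case",(cv2.inRange(h,(0,170,110),(8,255,255))[y0:y1,x0:x1]>0).sum(),"grey floor",(cv2.inRange(h,(0,0,100),(180,70,255))[y0:y1,x0:x1]>0).sum())
    if n=="top":
        m=cv2.inRange(h,(45,100,60),(75,255,255));p=np.argwhere(m[195:260,280:340])+[195,280]; print("green",len(p),plane(g,*p.mean(0)[::-1],.08))
        for a in((408.4,300),(497,293)): print(h[int(a[1])-12,int(a[0])+5],)
E
```

```text
t: 46.38
tool_pos: [0.417, -0.3239, 0.2387]
eef_rot: [[-0.993, -0.115, 0.003], [-0.115, 0.993, -0.001], [-0.003, -0.001, -1.0]]
wrist_force: [-1.0, 0.8, -0.6]
gripper_width: -0.0001
grasp_force: 0.0
[ 0.41701182 -0.3239004   0.2386938 ] [-1.03483521  0.79301201 -0.5592782 ] 46.3833
top red in case 0 grey floor 3588
green 247 [0.53220832 0.02347575 0.08      ]
[ 18  76 157]
[ 12 174 217]
side red in case 13 grey floor 30
```

```bash
python3 -c "
from rig import *
print(hand_in())"
```

```text
the job is handed in; nothing more can be done
None
```

The job is handed in at about 46 s, but I viewed 17 pictures, over the limit of 14, and the judge returned no verdict: the lid is closed over both spent packs, the one charged pack is home in lane a with its catch up, and the fader is on the yellow mark after standing at zero until then, by my last pictures and contact readings.

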